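Strip the plug-in modules from a clamped carrier

ROBOT

A 6-joint arm with a two-finger parallel gripper is mounted at the origin on the work surface. World frame = base frame: x ahead of the robot, y to its left, z up, the work surface at z = 0. Lengths are in m, angles in rad, forces in N, time in s.
With the tool pointing down it reaches from about 0.375 to 0.75 m from the base axis. Payload 9 kg.
Tool frame: the origin (TCP) lies on the mounting face of the last link; the fingertips stand 173 mm ahead of it and the grasp point (between the pads) lies 155 mm ahead of it; z points along the fingers, y is the direction in which the jaws open and shut (so a half turn about z gives the same grasp; the last joint's range is limited). The gripper opens to 85 mm and grips with 20 to 120 N. Pads are 22 mm wide; open, the fingers measure 114 mm over their backs; the gripper's body (76 mm by 85 mm) begins 54 mm behind the grasp point. The pads swing forward as they close: fully open they stand 13 mm farther back than shut.
Start: joints at [1.079, 0.104, 0.097, 1.564, 0, 1.353], TCP at [0.162, 0.578, 0.405] pointing down, gripper open.
Joint ranges: [-2.99, 2.99], [-0.84, 1.86], [-1.1, 1.16], [-1.84, 2.11], [-1.51, 1.56], [-3.14, 3.14]. Speed limits (rad/s): [2.22, 2.22, 2.57, 3.14, 3.14, 3.14].

INTERFACE

Orientations are given as a rotation vector (axis times angle).
In Python, from bench import robot gives the robot as it stands.
- The arm moves only by the shell command python3 -m creep 'ROWS' [OPENING] [FORCE]. ROWS is JSON, a list of rows, each a list of 4 numbers: the shift along the tool's x, y, z as a fraction of full scale, then the turn about the tool's z as a fraction of full scale. In form: [[x, y, z, twist], ...]. A call has 1 to 8 rows; each row is the pose to reach, as a shift and turn from the pose commanded when the call began, along the tool's axes at that moment; what a row does not reach only later rows make up. Full scale, the value 1, is 0.1 m for a shift and 2 rad for a turn. A row lasts 1/10 s, in which the tool goes at most 50 mm and 8.59 degrees, less where a joint would pass 70% of its speed; a pose out of reach is approached as far as the arm can. A call with a number of a shift or a turn outside -1 to 1 is refused whole. A call with a gripper value outside its range is refused whole. OPENING is the closure in counts, from 0 (fully open) to 255 (shut), set as the call begins (- or left out, the last holds). The fingers move at their own pace and stop on an object; FORCE is the grip in N (left out, the last holds). Time passes only in rows, so rows that repeat a pose let the fingers close. It gives the time, the measured TCP pose, the force and the opening at its end, in the units of the state.
- robot.get_state(): the state, without advancing time (a new reading comes with each control period).
- robot.get_image(name): name is "scene" or "top" or "wrist"; returns the picture (480x640x3 uint8, blue, green, red); there is no depth.
- robot.get_calibration(name): a dict with "fx", "fy", "cx", "cy" (pixels), "R" (3x3) and "t" (3): a world point X has camera coordinates R X + t. Camera axes: x right, y down, z forward; pixel columns grow to the right and rows downward; lengths in m; the calibration is good to about 2 mm. A picture is of the moment at which its call begins: read the wrist's pose just before it. get_calibration takes no time and is no camera call; for the wrist camera it gives the pose at the moment of the call.
- robot.finish_job(): hands the job in, once; it reports no verdict.
The state is a dict: "t": time; "joint_pos": joint angles; "joint_velocities": joint speeds; "tau": joint torques, N m; "tool_pos": TCP position; "orientation": TCP orientation; "ft_force": force on the tool from outside, world axes, zero at the start; "moment": the same for the moment, N m; "gripper_width": finger opening in m.
Only numpy, scipy, OpenCV 4.12 (cv2) and the standard library are available. Lean on these libraries where they do the work, as an engineer would, in place of code of your own. Each camera call takes 0.05 s, during which the arm holds its last target.

TASK

Swing the toggle clamp over centre so that it holds the carrier down in its nest, and with it clamped pull out every plug-in module by pinching its two sprung tabs. Lower each module gently until it is felt to touch the pile of flat cartons and leave them all resting directly on the cartons, side by side and not on one another. Then swing the clamp fully back open, leaving the empty carrier in its nest and the other things on the bench where they are.

Things in the scene. Friction and masses are not known exactly. Their poses are not given: they have to be found in the camera images.
- nest: fixed steel base plate 112 x 405 x 8 mm with low dark locating blocks round the carrier and a toggle clamp at its +y end. Origin on the bench under the carrier's centre; x across, y along the row of pockets towards the clamp, z up. Yaw up to 0.2 rad.
- carrier: loose aluminium frame 90 x 256 x 27 mm, 0.6 kg, origin at the centre of its underside, lying on the nest plate, axes as the nest's. Four pockets in a row along y, centres at -93, -31, 31, 93 mm; modules stand in them 4 mm above the origin, same axes. A flange 16 mm high at the +y end takes the clamp foot (y = 150 mm).
- clamp (a joint): toggle clamp angle in rad: 0 = closed, the foot pressing on the carrier's flange; 1.22 = fully open, arm up. Its heavy handle balances at about 0.55 rad; beyond that it falls over to whichever side it is on and stays. It takes about 2 N at the handle bar to push it over.
- clamp_hinge (a point): the clamp's hinge, a level axis along the nest's x, 210 mm along y and 55 mm above the nest's origin (a fixed point).
- clamp_grip (a point): middle of the clamp's dark steel handle bar: level, 70 mm long, 18 mm thick, parallel to the hinge, on a shank 100 mm from it. Closed, the shank leans 20 degrees from upright towards the carrier; open, 50 degrees away. Pushing the bar level along the nest's -y closes, along +y opens. Closed, the clamp arm lies level, 55 mm over the bench, below the handle.
- mat: fixed black rubber mat 240 x 170 x 4 mm on the bench (origin: centre of its underside). Centred on it, with the same axes, lies a solid, immovable pile of flat cardboard cartons 210 x 140 mm (x, y), whose level top is anywhere from 30 to 68 mm above the bench: the height is not given and must be felt or seen.
- module1: black plug-in module, one of up to four alike (absent ones read None); body 36 x 52 x 60 mm high (its own x, y, z), 0.1 to 0.19 kg. Origin: centre of the underside; z runs up to the top. A grey sprung tab stands on its +x side and another on its -x side. It stands freely on its underside.
- module2: as module1. The tabs of all four: a ribbed thumb pad 24 mm wide (y), centred in y, 30 to 56 mm above the underside; outer faces 64 mm apart at rest. Each tab slides straight inward 6 mm to a stop against a spring of 3 N rising to 8 N (pads then 52 mm apart).
- module3: as module1. Release of all four: a barb low on each tab (8 to 15 mm above the underside) hooks under the carrier's lip; with both tabs pinched fully in, the module lifts straight up and out in the same pinch, and is clear after 25 mm. Otherwise it is locked in.
- module4: as module1. In the carrier the lips on both sides have their tops 23 mm above a module's underside, so fingertips must stay above that. Modules stand 62 mm apart along y; nothing stands beside the tabs.
- driver: orange-handled screwdriver 200 mm long, bystander (origin: centre of the underside)
- spanner: wrench 180 mm long, bystander (origin: centre of the underside)
- tape: roll of black tape, 90 mm across, 19 mm high, bystander (origin: centre of the underside)
- bowl: shallow steel bowl 130 mm across, 35 mm high, bystander (origin: centre of the underside)
- carton: small closed carton 90 x 120 x 60 mm, bystander (origin: centre of the underside)
- can: blue can 64 mm across, 170 mm high, bystander (origin: centre of the underside)
- pliers: red-handled pliers about 160 mm long, bystander (origin: centre of the underside)
There are look-alikes about, which are no part of the job. Leave any blue look-alike of the module4 alone.

How it is judged:
On the way, in this order (a step that is already met when the one before it is completed fails the run):
1. the toggle clamp is closed on the carrier, all modules still in it (value of joint clamp below 0.08 rad and distance between carrier and nest below 0.02 m and angle between carrier's own z axis and vertical below 0.1 rad and distance between each of module1, module2, module3, module4 and carrier below 0.115 m), for 0.3 s.
2. every module rests on the cartons, let go, with the clamp still closed (x of module1 in the frame of mat between -0.105 and 0.105 m and y of module1 in the frame of mat between -0.07 and 0.07 m and z of each of module1, module2, module3, module4 in the frame of mat above 0.02 m and contact force between each of module1, module2, module3, module4 and mat above 0.2 N and linear speed of each of module1, module2, module3, module4 below 0.03 m/s and contact force between each of module1, module2, module3, module4 and the fingers below 0.1 N and x of module2 in the frame of mat between -0.105 and 0.105 m and y of module2 in the frame of mat between -0.07 and 0.07 m and x of module3 in the frame of mat between -0.105 and 0.105 m and y of module3 in the frame of mat between -0.07 and 0.07 m and x of module4 in the frame of mat between -0.105 and 0.105 m and y of module4 in the frame of mat between -0.07 and 0.07 m and value of joint clamp below 0.12 rad), for 0.2 s.
At the end, for the whole second after the job is handed in: every module present rests on the carton pile (its origin over the 210 x 140 mm top, touching the cartons, let go, slower than 0.03 m/s), the clamp is open beyond 1.1 rad, the carrier lies within 20 mm of its nest's origin and level within 0.1 rad (x of module1 in the frame of mat between -0.105 and 0.105 m and y of module1 in the frame of mat between -0.07 and 0.07 m and z of each of module1, module2, module3, module4 in the frame of mat above 0.02 m and contact force between each of module1, module2, module3, module4 and mat above 0.2 N and linear speed of each of module1, module2, module3, module4 below 0.03 m/s and contact force between each of module1, module2, module3, module4 and the fingers below 0.1 N and x of module2 in the frame of mat between -0.105 and 0.105 m and y of module2 in the frame of mat between -0.07 and 0.07 m and x of module3 in the frame of mat between -0.105 and 0.105 m and y of module3 in the frame of mat between -0.07 and 0.07 m and x of module4 in the frame of mat between -0.105 and 0.105 m and y of module4 in the frame of mat between -0.07 and 0.07 m and distance between carrier and nest below 0.02 m and angle between carrier's own z axis and vertical below 0.1 rad and value of joint clamp above 1.1 rad).
It fails at once if a module is pressed hard into the cartons (over 70 N) (contact force between any of module1, module2, module3, module4 and mat above 70 N).
It fails at once if a module is let fall onto the cartons (over the pile, out of the fingers and faster than 0.7 m/s) ((linear speed of module1 above 0.7 m/s and contact force between module1 and the fingers below 0.1 N and horizontal distance between module1 and mat below 0.13 m) or (linear speed of module2 above 0.7 m/s and contact force between module2 and the fingers below 0.1 N and horizontal distance between module2 and mat below 0.13 m) or (linear speed of module3 above 0.7 m/s and contact force between module3 and the fingers below 0.1 N and horizontal distance between module3 and mat below 0.13 m) or (linear speed of module4 above 0.7 m/s and contact force between module4 and the fingers below 0.1 N and horizontal distance between module4 and mat below 0.13 m)).
It fails at once if the carrier is lifted or dragged out of its nest (over 40 mm) (distance of carrier from where it was at the start of the episode above 0.04 m).
It fails at once if a bystander is moved more than 100 mm (distance of any of driver, spanner, tape, bowl, carton, can, pliers from where it was at the start of the episode above 0.1 m).
Of module1, module2, module3, module4 only 3 to 4 are there at a start; the rules pass over those that are not, and their reading is None.
Once in a run the grip may slacken for a moment while it holds something.
It also fails if it takes over 210 s, if anything falls off the work surface, if the arm or the gripper's body presses on something with over 40 N, if the wrist force passes 120 N, or if a joint passes its speed limit or range.

## Working session

There is one attempt and no reset: what is moved stays moved. The work goes in short steps, Python scripts to look and compute and a shell command to move; the robot and the scene stay as the last step left them, time stands still between calls to the robot, and variables do not carry over. Pictures are saved under pics/ and viewed, and the job is handed in when it is done.

```bash
ls; mkdir -p pics; python3 - <<'E'
from bench import robot
import cv2
s=robot.get_state();print(s)
for n in ("scene","top","wrist"):
    cv2.imwrite(f"pics/{n}0.png",robot.get_image(n)); c=robot.get_calibration(n);print(n,c)
E
```

```text
pics
{'t': 0.0, 'joint_pos': array([ 1.07930498e+00,  1.04689765e-01,  9.64540284e-02,  1.56390297e+00,
       -1.19253935e-05,  1.35308579e+00]), 'joint_velocities': array([-0.00062281, -0.00070055,  0.00149091,  0.00058991, -0.00072143,
        0.0005959 ]), 'tau': array([ 2.78109173e-04, -5.56931448e+01,  5.03648436e+01,  1.69419567e-02,
       -3.52512479e-04,  9.31283125e-06]), 'tool_pos': array([0.16216814, 0.57755232, 0.40391937]), 'orientation': array([-4.28649843e-01, -3.11175219e+00,  1.98363401e-03]), 'ft_force': array([-0.17727424, -0.46893841, -0.7777072 ]), 'moment': array([ 0.04900064, -0.01074965, -0.03743069]), 'gripper_width': 0.08525694961788573}
scene {'fx': 491.2870466041736, 'fy': 491.2870466041736, 'cx': 317.0460928597555, 'cy': 241.72590591943037, 'R': array([[ 0.60787405,  0.79399527,  0.0077884 ],
       [ 0.45068272, -0.33692894, -0.82665832],
       [-0.65373866,  0.50601424, -0.5626503 ]]), 't': array([-0.30609011, -0.14023232,  1.63527274])}
top {'fx': 548.3247880663788, 'fy': 548.3247880663788, 'cx': 327.735368691666, 'cy': 244.4717127060849, 'R': array([[-0.0241178 , -0.9997077 , -0.0016893 ],
       [-0.98868086,  0.02410201, -0.14808531],
       [ 0.14808273, -0.00190131, -0.98897315]]), 't': array([0.00956927, 0.54381543, 1.3743629 ])}
wrist {'fx': 356.3164804539164, 'fy': 356.3164804539164, 'cx': 319.50159446782146, 'cy': 233.56870900848668, 'R': array([[ 2.69212433e-01,  9.63080695e-01, -4.91200705e-04],
       [ 9.20039663e-01, -2.57030226e-01,  2.95740564e-01],
       [ 2.84695774e-01, -8.00689608e-02, -9.55268171e-01]]), 't': array([-0.6014447 , -0.03950723,  0.37842732])}
```

View pics/top0.png

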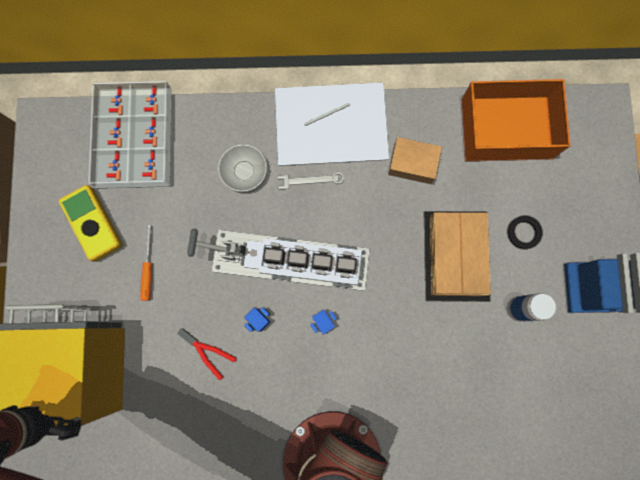

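View pics/scene0.png

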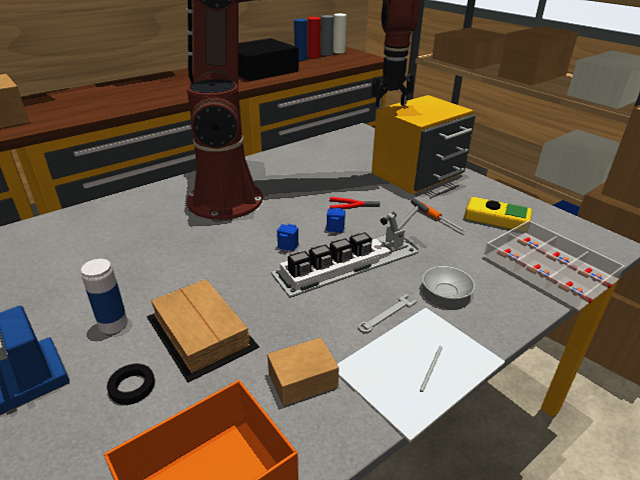

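View pics/wrist0.png

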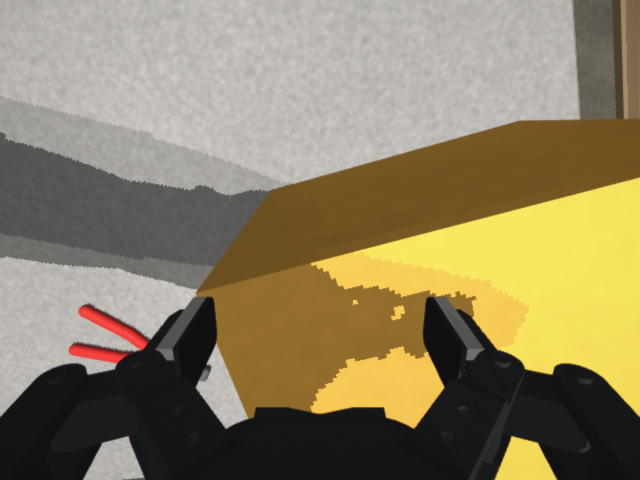

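The top view shows the nest with four black modules at about (273,257), (298,258), (322,262) and (346,264), and the clamp handle at (193,243). The carton pile is at (459,254). The blue look-alikes are at (257,319) and (323,321). The arm hovers over a yellow cabinet on the left. Next I'll enlarge the crops.

```bash
python3 - <<'E'
import cv2
a=cv2.imread("pics/top0.png")
cv2.imwrite("pics/topA.png",cv2.resize(a[215:305,180:380],None,fx=4,fy=4,interpolation=cv2.INTER_CUBIC))
cv2.imwrite("pics/topB.png",cv2.resize(a[195:315,410:570],None,fx=5,fy=5,interpolation=cv2.INTER_CUBIC))
a=cv2.imread("pics/scene0.png")
cv2.imwrite("pics/scA.png",cv2.resize(a[195:300,260:430],None,fx=4.5,fy=4.5,interpolation=cv2.INTER_CUBIC))
E
```

```text
(no output)
```

View pics/topA.png

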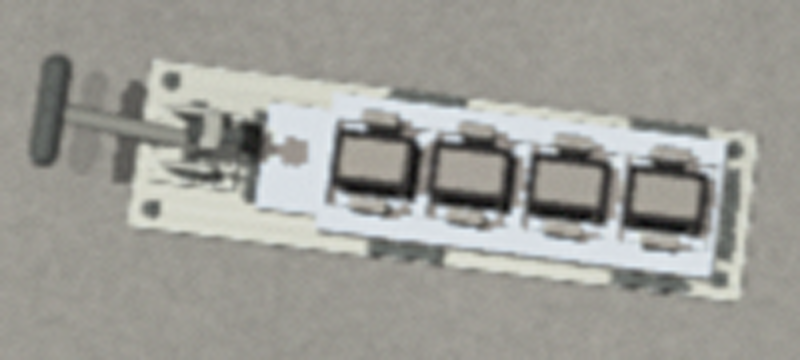

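View pics/topB.png

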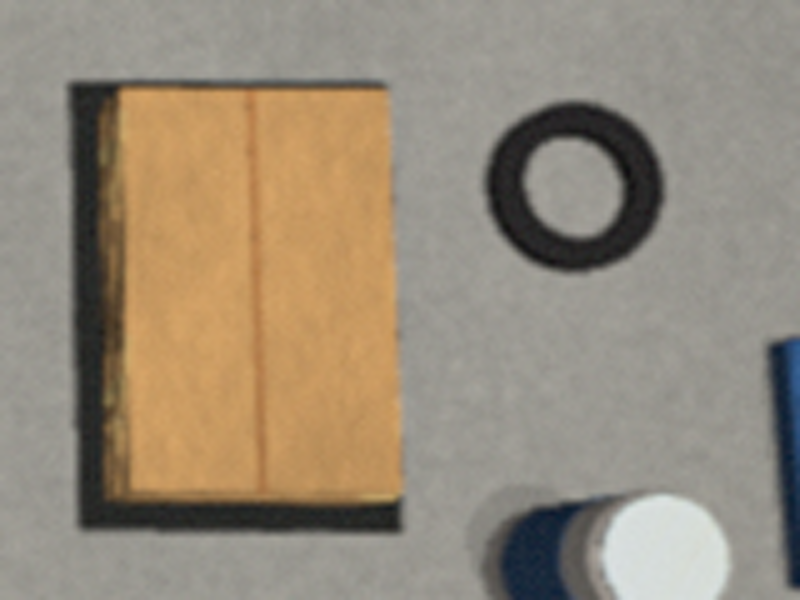

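View pics/scA.png

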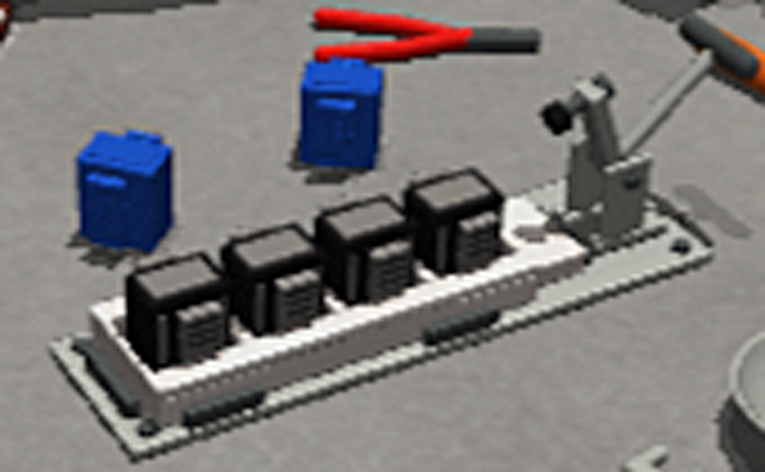

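```bash
cat > h.py <<'E'
import numpy as np
from bench import robot
def ray(n,uv,z,c=None):
    c=c or robot.get_calibration(n); out=[]
    for u,v in np.atleast_2d(uv):
        d=c["R"].T@np.array([(u-c["cx"])/c["fx"],(v-c["cy"])/c["fy"],1]); o=-c["R"].T@c["t"]
        out.append(o+d*(z-o[2])/d[2])
    return np.array(out)
def proj(n,X,c=None):
    c=c or robot.get_calibration(n); p=(c["R"]@np.atleast_2d(X).T).T+c["t"]
    return np.c_[c["fx"]*p[:,0]/p[:,2]+c["cx"],c["fy"]*p[:,1]/p[:,2]+c["cy"]]
E
python3 - <<'E'
from h import *
np.set_printoptions(precision=4,suppress=True)
A=lambda p:np.array(p)/4+[180,215]-.375
B=lambda p:np.array(p)/5+[410,195]-.4
pl=ray("top",A([(152,60),(755,133),(742,298),(132,226)]),.008);print("plate",pl,np.linalg.norm(np.diff(pl,axis=0),axis=1),pl.mean(0))
m=ray("top",A([(378,160),(472,173),(569,186),(664,198)]),.072);print("mods",m,np.linalg.norm(np.diff(m,axis=0),axis=1))
d=m[0]-m[3];yaw=np.arctan2(-d[0],d[1]);print("yaw",yaw,"centre",m.mean(0))
print("bar",ray("top",A([(55,60),(42,160)]),.119))
print("mat",ray("top",B([(68,83),(80,528),(402,530)]),.004))
for z in(.03,.04,.05,.06,.07):
    p=ray("top",B([(121,88),(387,86),(402,498),(130,495)]),z);print(z,p.mean(0),np.linalg.norm(np.diff(p,axis=0),axis=1))
E
python3 - <<'E'
import cv2
a=cv2.imread("pics/scene0.png")
cv2.imwrite("pics/scB.png",cv2.resize(a[265:390,130:270],None,fx=4.5,fy=4.5,interpolation=cv2.INTER_CUBIC))
E
```

```text
plate [[ 0.5957  0.2873  0.008 ]
 [ 0.5371 -0.1106  0.008 ]
 [ 0.4287 -0.0983  0.008 ]
 [ 0.4855  0.2998  0.008 ]] [0.4022 0.1091 0.4021] [0.5117 0.0945 0.008 ]
mods [[ 0.5166  0.1319  0.072 ]
 [ 0.507   0.0729  0.072 ]
 [ 0.4973  0.0122  0.072 ]
 [ 0.4882 -0.0472  0.072 ]] [0.0598 0.0615 0.0601]
yaw -0.15724427328204352 centre [0.5023 0.0424 0.072 ]
bar [[0.5769 0.3243 0.119 ]
 [0.5153 0.3314 0.119 ]]
mat [[ 0.633  -0.2608  0.004 ]
 [ 0.3963 -0.2552  0.004 ]
 [ 0.3912 -0.4229  0.004 ]]
0.03 [ 0.516  -0.3501  0.03  ] [0.1395 0.2155 0.1394]
0.04 [ 0.5147 -0.3476  0.04  ] [0.1385 0.214  0.1384]
0.05 [ 0.5134 -0.3451  0.05  ] [0.1375 0.2125 0.1374]
0.06 [ 0.5121 -0.3427  0.06  ] [0.1365 0.2109 0.1364]
0.07 [ 0.5108 -0.3402  0.07  ] [0.1355 0.2094 0.1354]
```

View pics/scB.png

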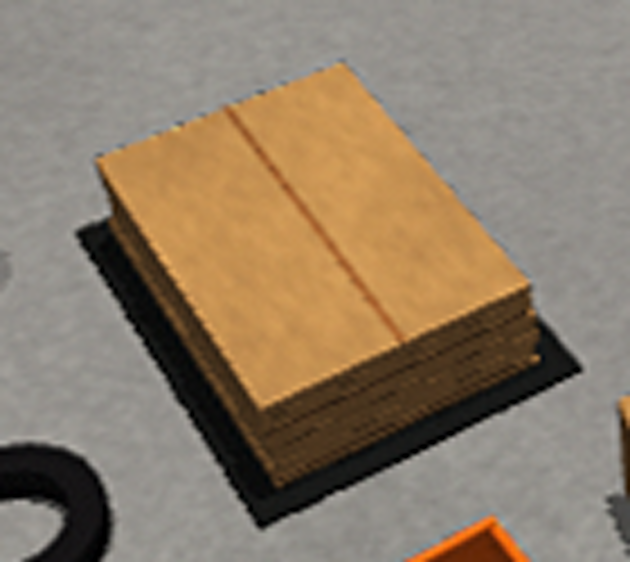

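Four black modules stand in the carrier, nest yaw is about -0.15, and the bar lies where the geometry predicts, within 2 mm. The blue ones at (257,319) and (323,321) are loose look-alikes on the bench and I'll leave them alone. Next is the pile height from the scene view and a move helper.

```bash
cat >> h.py <<'E'
from scipy.spatial.transform import Rotation as Ro
np.set_printoptions(precision=4,suppress=True)
N0=np.array([.5023,.0424]);YAW=-.152
M0=np.array([.512,-.342]);MY=-.022
def nest(x,y): c,s=np.cos(YAW),np.sin(YAW); return N0+[c*x-s*y,s*x+c*y]
def mat(x,y): c,s=np.cos(MY),np.sin(MY); return M0+[c*x-s*y,s*x+c*y]
def go(xy,z,yaw=None):
    "shift in creep units to bring TCP to xy,z; yaw = wanted world angle of tool y"
    s=robot.get_state();R=Ro.from_rotvec(s["orientation"]).as_matrix()
    d=R.T@(np.r_[xy,z]-s["tool_pos"])/.1
    a=np.arctan2(R[1,1],R[0,1]); tw=0
    if yaw is not None: tw=-((yaw-a+np.pi)%(2*np.pi)-np.pi)/2
    print("shift",d,"twist",round(tw,4),"| at",s["tool_pos"],"toolyaw",round(a,4),"t",round(s["t"],2),"tilt",R[:,2])
E
python3 - <<'E'
from h import *
for z in(.04,.05,.06,.068):
    P=[np.r_[mat(*q),z] for q in((.105,-.07),(.105,.07),(-.105,-.07),(-.105,.07))]
    print(z,((proj("scene",P)-[130,265]+.39)*4.5))
print(((proj("scene",[np.r_[mat(*q),.004] for q in((.12,-.085),(.12,.085),(-.12,-.085))])-[130,265]+.39)*4.5))
go(nest(0,.36),.404,YAW)
E
```

```text
0.04 [[267.7473 435.2627]
 [538.3564 306.0315]
 [ 97.9149 182.9268]
 [346.9496  82.9736]]
0.05 [[264.6653 419.9414]
 [536.9048 291.0177]
 [ 94.37   168.239 ]
 [344.7715  68.6584]]
0.06 [[261.5483 404.4459]
 [535.4377 275.8442]
 [ 90.7897 153.4049]
 [342.573   54.2086]]
0.068 [[259.0291 391.922 ]
 [534.2528 263.5888]
 [ 87.8997 141.4307]
 [340.7992  42.5507]]
[[261.6333 525.1838]
 [585.3635 363.8982]
 [ 72.1909 230.1335]]
shift [-4.2843 -0.6595  0.0009] twist 0.7245 | at [0.1622 0.5776 0.4041] toolyaw 1.297 t 0.15 tilt [-0.0005 -0.0009 -1.    ]
```

The scene view puts the pile top at about 0.056 m (four corners agree within 2 mm). Now I'll move above and behind the handle bar with the fingers shut.

```bash
for i in 1; do python3 -m creep '[[-0.3,0,0,0],[-0.6,0,0,0],[-1,0,0,0],[-1,0,0,0]]' 255 40; python3 -m creep '[[-0.3,0,0,0],[-0.6,0,0,0],[-1,0,0,0],[-1,0,0,0]]'; python3 -m creep '[[-0.4,0,0,0],[-0.8,0,0,0],[-1,0,0,0]]'; python3 -m creep '[[-0.4,0,0,0],[-0.8,0,0,0],[-1,0,0,0]]'; python3 -m creep '[[0,0,0,0.07],[0,0,0,0.14],[0,0,0,0.21],[0,0,0,0.28],[0,0,0,0.35],[0,0,0,0.42],[0,0,0,0.49],[0,0,0,0.56]]'; python3 -m creep '[[0,0,0,0.07],[0,0,0,0.14],[0,0,0,0.164],[0,0,0,0.164],[0,0,0,0.164]]';done
python3 - <<'E'
from h import *
print(robot.get_state()["joint_pos"],robot.get_state()["gripper_width"],robot.get_state()["ft_force"])
go(nest(0,.35),.28,YAW)
E
```

```text
t: 0.55
tool_pos: [0.2597, 0.5501, 0.4129]
orientation: [0.43, 3.11, 0.015]
ft_force: [3.9, 23.5, 44.1]
gripper_width: 0.0283
t: 0.95
tool_pos: [0.3574, 0.523, 0.4071]
orientation: [0.431, 3.109, 0.006]
ft_force: [0.1, -0.1, -1.3]
gripper_width: 0.0002
t: 1.25
tool_pos: [0.4533, 0.4955, 0.4036]
orientation: [-0.431, -3.112, 0.002]
ft_force: [0.2, 1.1, -0.2]
gripper_width: 0.0001
t: 1.55
tool_pos: [0.5498, 0.4682, 0.4033]
orientation: [-0.432, -3.111, 0.002]
ft_force: [0.5, 0.1, -0.3]
gripper_width: -0.0002
t: 2.35
tool_pos: [0.547, 0.4697, 0.4039]
orientation: [-2.023, -2.403, 0.002]
ft_force: [-0.1, 0.3, -0.2]
gripper_width: 0.0001
t: 2.85
tool_pos: [0.5471, 0.4696, 0.4042]
orientation: [-2.381, -2.05, 0.001]
ft_force: [0.0, 1.1, 0.1]
gripper_width: 0.0001
[0.5286 0.5053 0.571  1.6373 0.     2.2485] 9.280198880729214e-05 [0.0265 1.051  0.1102]
shift [-0.7909  0.2024  1.2421] twist 0.0014 | at [0.5471 0.4696 0.4042] toolyaw -0.1491 t 2.85 tilt [-0.0007 -0.0004 -1.    ]
```

Note: the fingers closed on top of the yellow cabinet at the start and read 44 N on the wrist. That is under the 120 N wrist limit. From now on I'll only close with clearance. Next I'll descend behind the bar.

```bash
python3 -m creep '[[-0.3,0.1,0.3,0],[-0.6,0.2,0.6,0],[-0.79,0.2,0.9,0],[-0.79,0.2,0.98,0],[-0.79,0.2,0.98,0]]'; python3 -m creep '[[0,0,0.26,0],[0,0,0.26,0],[0,0,0.26,0]]'
python3 - <<'E'
from h import *
import cv2
go(nest(0,.31),.278,YAW)
cv2.imwrite("pics/sc1.png",cv2.resize(robot.get_image("scene")[110:310,260:500],None,fx=3,fy=3))
E
```

```text
t: 3.35
tool_pos: [0.5548, 0.3882, 0.3054]
orientation: [-2.382, -2.047, 0.003]
ft_force: [-0.0, 0.6, 1.2]
gripper_width: 0.0
t: 3.65
tool_pos: [0.5553, 0.3893, 0.2822]
orientation: [2.381, 2.049, 0.002]
ft_force: [0.3, 0.1, 0.3]
gripper_width: -0.0
shift [-0.4096  0.0002  0.0417] twist 0.0011 | at [0.5553 0.3893 0.2822] toolyaw -0.1498 t 3.65 tilt [ 0.001   0.0006 -1.    ]
```

View pics/sc1.png

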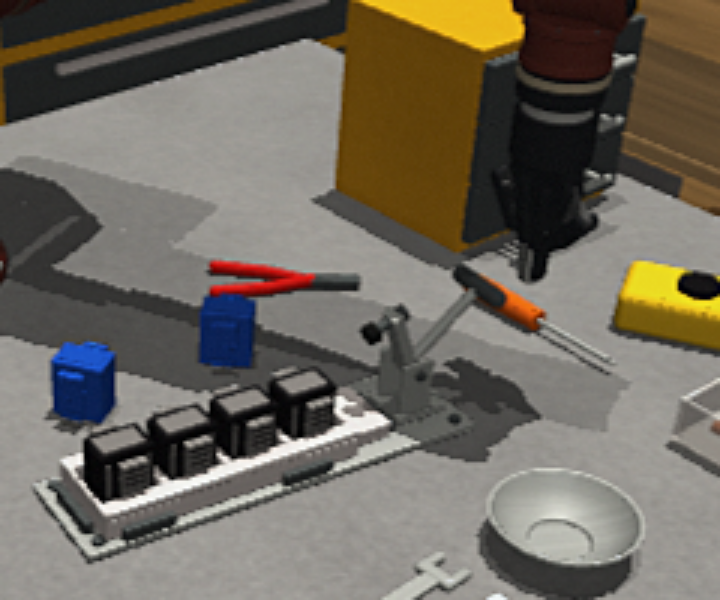

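The closed fingers hang just behind the bar (bar at crop (480,290)). Now I'll push it along the nest's -y.

```bash
python3 -m creep '[[-0.15,0,0,0],[-0.3,0,0,0],[-0.42,0,0,0],[-0.54,0,0,0],[-0.66,0,0,0],[-0.78,0,-0.06,0],[-0.9,0,-0.12,0],[-1,0,-0.15,0]]'; python3 -m creep '[[-0.12,0,0,0],[-0.24,0,0,0],[-0.36,0,0,0],[-0.36,0,0,0]]'
python3 - <<'E'
from h import *
import cv2
go(nest(0,.196),.278,YAW)
cv2.imwrite("pics/sc2.png",cv2.resize(robot.get_image("scene")[110:310,260:500],None,fx=3,fy=3))
E
```

```text
t: 4.5
tool_pos: [0.5403, 0.2886, 0.2968]
orientation: [2.382, 2.047, 0.001]
ft_force: [-0.4, 0.6, 0.7]
gripper_width: -0.0
t: 4.9
tool_pos: [0.5346, 0.2524, 0.2953]
orientation: [-2.384, -2.046, 0.001]
ft_force: [0.6, 0.4, -0.2]
gripper_width: -0.0002
shift [-0.165  -0.0011  0.1729] twist -0.0003 | at [0.5346 0.2524 0.2953] toolyaw -0.1525 t 4.9 tilt [-0.0008 -0.0004 -1.    ]
```

View pics/sc2.png

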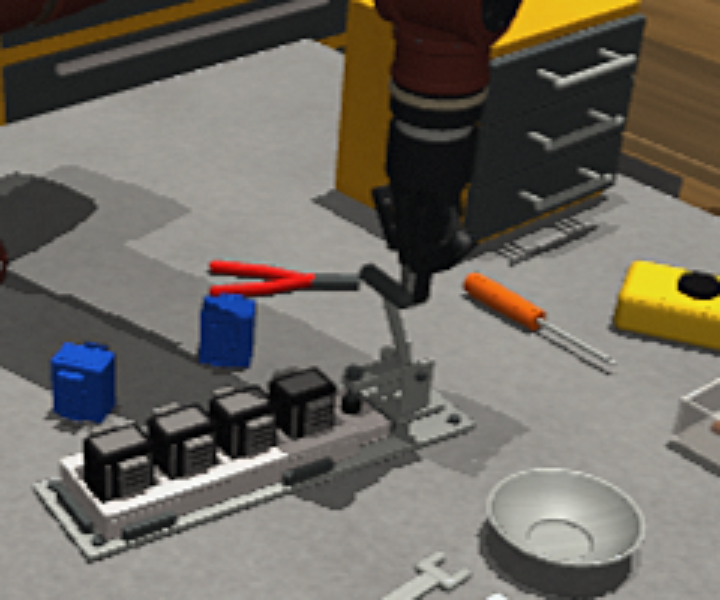

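```bash
python3 -m creep '[[-0.08,0,0,0],[-0.17,0,0,0],[-0.19,0,0,0],[-0.19,0,0,0]]'; python3 -m creep '[[0.2,0,0,0],[0.2,0,-0.4,0],[0.2,0,-0.8,0],[0.2,0,-1,0]]' 
python3 - <<'E'
from h import *
import cv2
c=robot.get_calibration("wrist");s=robot.get_state();p=-c["R"].T@c["t"]
print("cam in tool",Ro.from_rotvec(s["orientation"]).as_matrix().T@(p-s["tool_pos"]))
go(nest(0,.0),.404,YAW)
cv2.imwrite("pics/sc3.png",cv2.resize(robot.get_image("scene")[110:310,260:500],None,fx=3,fy=3))
E
```

```text
t: 5.35
tool_pos: [0.5322, 0.2396, 0.2959]
orientation: [-2.37, -2.047, -0.02]
ft_force: [7.7, 38.5, -9.7]
gripper_width: -0.0004
t: 5.75
tool_pos: [0.5351, 0.2551, 0.3994]
orientation: [2.38, 2.047, 0.005]
ft_force: [0.7, -1.3, 0.9]
gripper_width: 0.0001
cam in tool [0.0771 0.0009 0.0313]
shift [-2.1521 -0.0057 -0.0487] twist 0.0009 | at [0.5351 0.2551 0.3994] toolyaw -0.1502 t 5.75 tilt [ 0.0038  0.0008 -1.    ]
```

View pics/sc3.png

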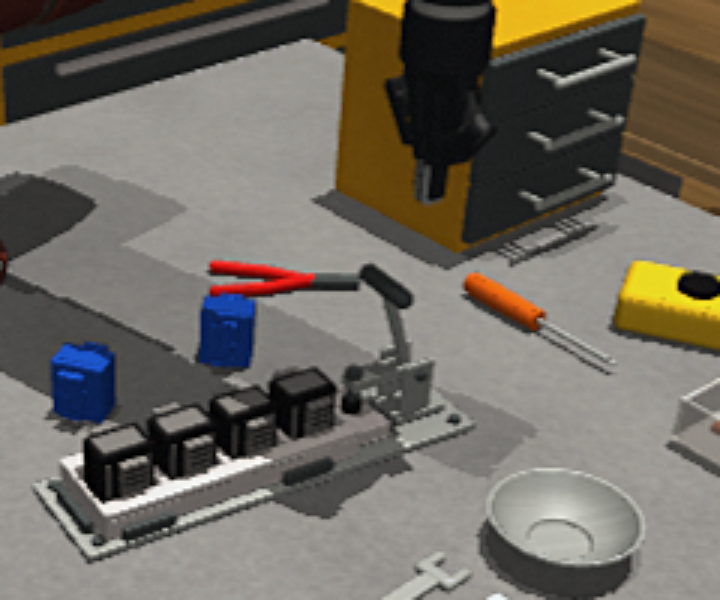

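The clamp is closed: arm level, foot on the flange, handle leaning toward the carrier. The camera sits on the tool's +x side, so I'll turn the tool half round to keep it away from the handle bar, then look at the modules from above.

```bash
python3 -m creep '[[0,0,-0.2,-0.07],[0,0,-0.4,-0.14],[0,0,-0.4,-0.21],[0,0,-0.4,-0.28],[0,0,-0.4,-0.35],[0,0,-0.4,-0.42],[0,0,-0.4,-0.49],[0,0,-0.4,-0.56]]' 0; python3 -m creep '[[0,0,0,-0.07],[0,0,0,-0.14],[0,0,0,-0.21],[0,0,0,-0.28],[0,0,0,-0.35],[0,0,0,-0.42],[0,0,0,-0.49],[0,0,0,-0.56]]'; python3 -m creep '[[0,0,0,-0.07],[0,0,0,-0.14],[0,0,0,-0.21],[0,0,0,-0.28],[0,0,0,-0.35],[0,0,0,-0.42],[0,0,0,-0.45],[0,0,0,-0.45]]'
python3 - <<'E'
from h import *
print(robot.get_state()["joint_pos"])
go(nest(0,.06),.44,YAW+np.pi)
E
```

```text
t: 6.6
tool_pos: [0.5349, 0.2548, 0.4353]
orientation: [-0.922, -3.003, 0.0]
ft_force: [-0.1, -0.0, -0.5]
gripper_width: 0.0853
t: 7.4
tool_pos: [0.5349, 0.2548, 0.4353]
orientation: [0.814, -3.034, 0.0]
ft_force: [1.0, 0.4, -0.3]
gripper_width: 0.0853
t: 8.2
tool_pos: [0.5349, 0.2548, 0.4354]
orientation: [2.047, -2.383, -0.0]
ft_force: [-0.3, 0.2, 0.7]
gripper_width: 0.0852
[ 0.224   0.0907  0.1389  1.6193  0.     -1.1951]
shift [ 1.5489  0.001  -0.0459] twist 0.0002 | at [0.5349 0.2548 0.4354] toolyaw 2.99 t 8.2 tilt [-0.0003 -0.     -1.    ]
```

```bash
python3 -m creep '[[0.3,0,0,0],[0.6,0,0,0],[1,0,0,0],[1,0,0,0]]'; python3 -m creep '[[0.3,0,0,0],[0.6,0,0,0],[0.9,0,0,0],[0.9,0,0,0],[0.9,0,0,0]]'
python3 - <<'E'
from h import *
import cv2,pickle
c=robot.get_calibration("wrist");im=robot.get_image("wrist");cv2.imwrite("pics/w1.png",im);pickle.dump(c,open("w1.pkl","wb"))
print(proj("wrist",[np.r_[nest(0,y),.072] for y in(-.093,-.031,.031,.093)],c))
E
```

```text
t: 8.6
tool_pos: [0.5194, 0.153, 0.4357]
orientation: [2.039, -2.389, 0.001]
ft_force: [0.1, 0.0, 0.7]
gripper_width: 0.0856
t: 9.1
tool_pos: [0.5061, 0.067, 0.4357]
orientation: [-2.042, 2.387, 0.0]
ft_force: [0.5, 0.1, 0.1]
gripper_width: 0.0852
[[320.2575  69.032 ]
 [320.3404 143.7611]
 [320.4144 210.4302]
 [320.4808 270.2765]]
```

View pics/w1.png

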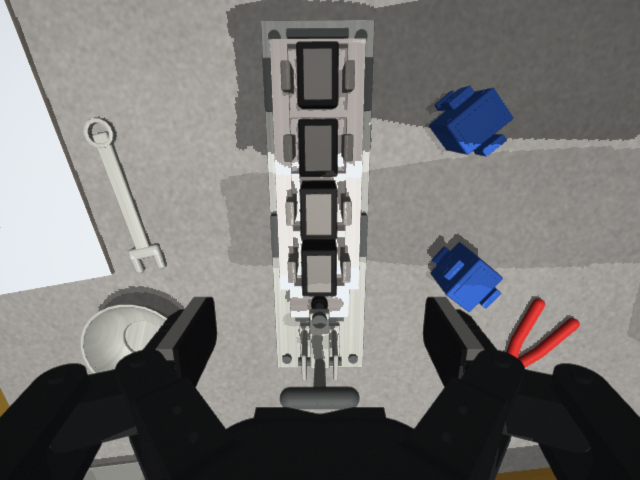

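```bash
python3 - <<'E'
import cv2
a=cv2.imread("pics/w1.png")
cv2.imwrite("pics/w1c.png",cv2.resize(a[30:180,250:390],None,fx=4,fy=4,interpolation=cv2.INTER_CUBIC))
cv2.imwrite("pics/w1d.png",cv2.resize(a[170:320,250:390],None,fx=4,fy=4,interpolation=cv2.INTER_CUBIC))
E
```

```text
(no output)
```

View pics/w1c.png

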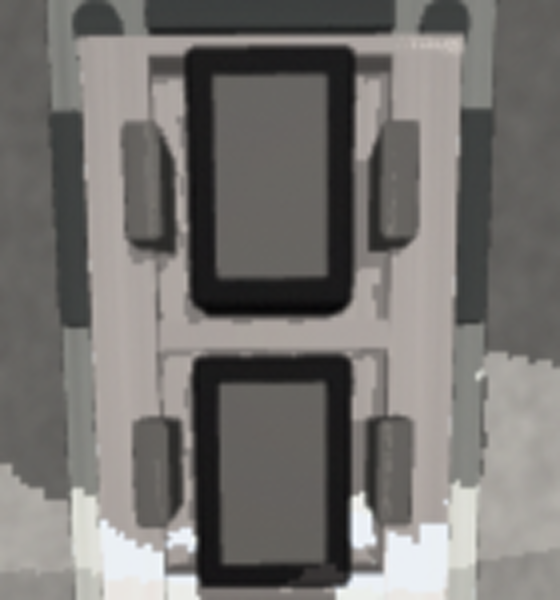

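View pics/w1d.png

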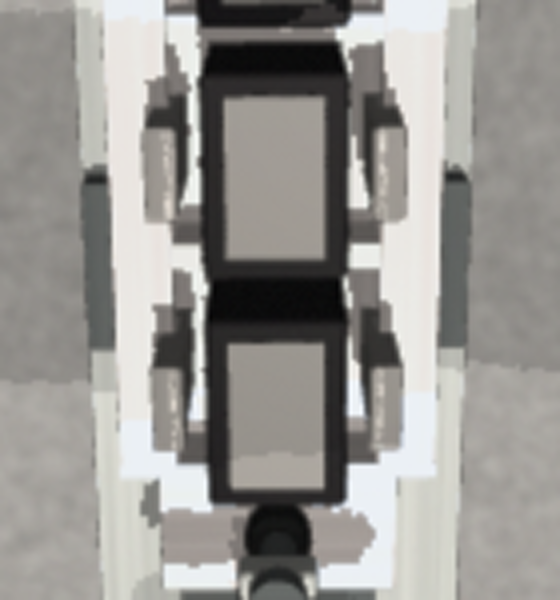

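```bash
python3 - <<'E'
from h import *
import pickle
c=pickle.load(open("w1.pkl","rb"))
P=[]
for o,e in ((30,[(271,73),(270.5,278)]),(30,[(273,382),(273,565)]),(170,[(273,96),(275,260)]),(170,[(276,343),(277,490)])):
    w=ray("wrist",np.array(e)/4+[250,o]-.375,.072,c);P.append(w.mean(0)[:2]);print(w.mean(0),np.linalg.norm(w[0]-w[1]))
P=np.array(P);d=P[3]-P[0];print(np.linalg.norm(np.diff(P,axis=0),axis=1),"yaw",np.arctan2(-d[0],d[1]),"c",P.mean(0))
E
```

```text
[ 0.4913 -0.0461  0.072 ] 0.04038717880253713
[0.5005 0.0155 0.072 ] 0.04054300580760173
[0.5098 0.0767 0.072 ] 0.040572703283882704
[0.5187 0.1382 0.072 ] 0.04038977734886793
[0.0622 0.0619 0.0621] yaw -0.14783059722658892 c [0.5051 0.0461]
```

Spacing comes out at 62.0 mm, which matches. The wrist view gives the centre at (0.505, 0.046) and yaw -0.148. I'll start with the module farthest from the clamp, picture pixel (318,75).

```bash
sed -i 's/^N0=.*/N0=np.array([.5049,.0456]);YAW=-.148/' h.py; python3 - <<'E'
from h import *
go(nest(0,-.093),.21,YAW+np.pi)
E
```

```text
shift [ 1.1495 -0.027   2.256 ] twist -0.0029 | at [0.5061 0.0675 0.4357] toolyaw 2.9878 t 9.15 tilt [ 0.0001  0.0004 -1.    ]
```

```bash
python3 -m creep '[[0.3,0,0.3,-0.003],[0.6,-0.02,0.6,-0.003],[1,-0.03,0.9,-0.003],[1,-0.03,1,-0.003],[1,-0.03,1,-0.003]]'; python3 -m creep '[[0.15,0,0.3,0],[0.15,0,0.5,0],[0.15,0,0.5,0]]'
python3 - <<'E'
from h import *
import cv2
go(nest(0,-.093),.21,YAW+np.pi)
c=robot.get_calibration("wrist");cv2.imwrite("pics/w2.png",robot.get_image("wrist"))
print(proj("wrist",[np.r_[nest(x,-.093),z] for x,z in((0,.072),(.032,.06),(-.032,.06))],c))
E
```

```text
t: 9.65
tool_pos: [0.4934, -0.0317, 0.3339]
orientation: [2.051, -2.378, -0.005]
ft_force: [1.0, 0.8, 0.8]
gripper_width: 0.0854
t: 9.95
tool_pos: [0.4913, -0.0455, 0.2843]
orientation: [2.054, -2.376, -0.004]
ft_force: [-0.9, 0.7, -0.3]
gripper_width: 0.0854
shift [ 0.0093 -0.0021  0.7431] twist 0.0013 | at [ 0.4913 -0.0455  0.2843] toolyaw 2.9962 t 9.95 tilt [-0.0025  0.0014 -1.    ]
[[319.9607 262.8533]
 [264.5077 254.9032]
 [375.1926 255.2027]]
```

View pics/w2.png

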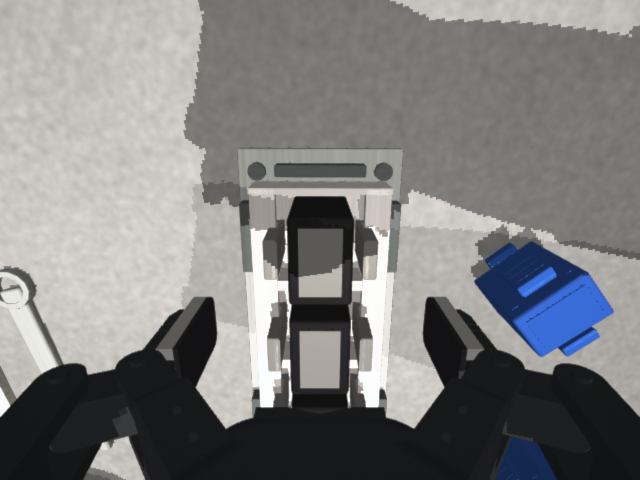

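The module is centred at (320,264), as predicted. I'll descend and pinch.

```bash
python3 -m creep '[[0,0,0.25,0],[0.01,0,0.5,0],[0.01,0,0.7,0],[0.01,0,0.74,0],[0.01,0,0.74,0]]'; python3 -m creep '[[0,0,0,0],[0,0,0,0],[0,0,0,0],[0,0,0,0],[0,0,0,0],[0,0,0,0]]' 255 50
python3 - <<'E'
from h import *
import cv2
go(nest(0,-.093),.21,YAW+np.pi)
cv2.imwrite("pics/w3.png",robot.get_image("wrist"))
cv2.imwrite("pics/sc4.png",cv2.resize(robot.get_image("scene")[190:310,230:430],None,fx=3.5,fy=3.5))
E
```

```text
t: 10.5
tool_pos: [0.492, -0.0474, 0.213]
orientation: [-2.054, 2.377, -0.001]
ft_force: [0.4, -0.3, -0.2]
gripper_width: 0.0852
t: 11.1
tool_pos: [0.4919, -0.0481, 0.2149]
orientation: [-2.053, 2.378, -0.003]
ft_force: [-10.4, 2.7, 23.0]
gripper_width: 0.0479
shift [-0.0156  0.0097  0.0494] twist 0.0008 | at [ 0.4919 -0.0481  0.2149] toolyaw 2.9951 t 11.1 tilt [ 0.0016 -0.0009 -1.    ]
```

View pics/w3.png

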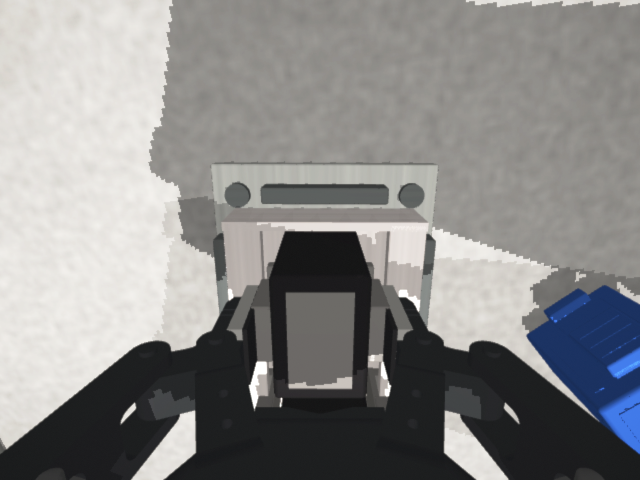

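View pics/sc4.png

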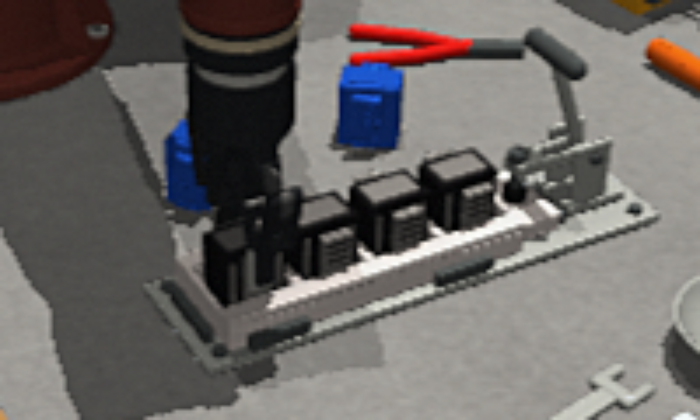

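The width reads 48 mm with 23 N upward, because the pads swing forward as they close and drag on the tabs. I'll ease up in small steps and watch the force.

```bash
python3 -m creep '[[0,0.01,-0.03,0],[0,0.01,-0.06,0],[0,0.01,-0.1,0],[0,0.01,-0.1,0]]'; python3 -m creep '[[0,0,-0.04,0],[0,0,-0.08,0],[0,0,-0.12,0],[0,0,-0.12,0]]'
python3 - <<'E'
from h import *
import cv2
cv2.imwrite("pics/w4.png",robot.get_image("wrist"))
cv2.imwrite("pics/sc5.png",cv2.resize(robot.get_image("scene")[190:310,230:430],None,fx=3.5,fy=3.5))
E
```

```text
t: 11.6
tool_pos: [0.4907, -0.0479, 0.2223]
orientation: [-2.052, 2.378, -0.001]
ft_force: [0.1, 0.5, -1.6]
gripper_width: 0.0472
t: 12.0
tool_pos: [0.4907, -0.0479, 0.2344]
orientation: [-2.052, 2.378, -0.001]
ft_force: [-0.3, -0.6, -0.8]
gripper_width: 0.0469
```

View pics/w4.png

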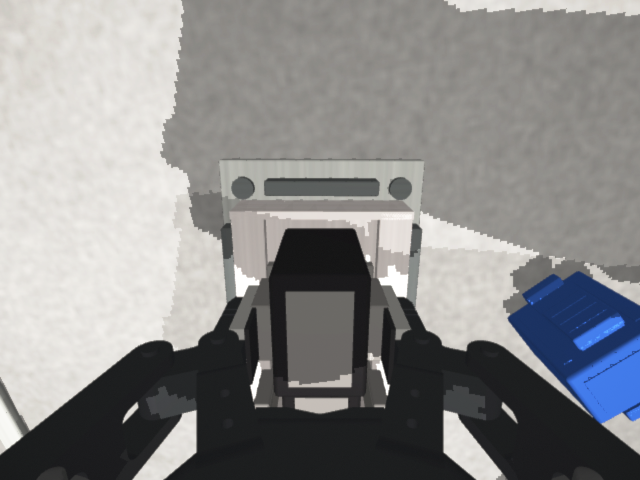

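View pics/sc5.png

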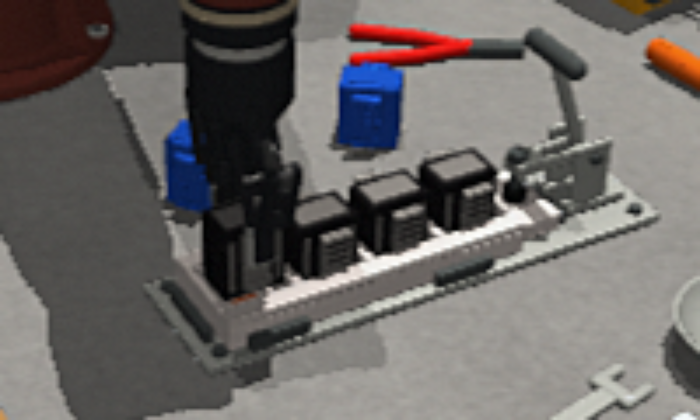

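The module is coming up with the pinch. I'll lift it clear and carry it low toward the pile.

```bash
python3 -m creep '[[0,0,-0.15,0],[0,0,-0.3,0],[0,0,-0.45,0],[0,0,-0.6,0],[0,0,-0.6,0]]' - 60
python3 - <<'E'
from h import *
go(mat(.052,-.036),.279,MY+np.pi)
E
```

```text
t: 12.6
tool_pos: [0.4913, -0.0481, 0.2969]
orientation: [-2.051, 2.377, -0.006]
ft_force: [-0.1, -0.3, -0.5]
gripper_width: 0.0458
shift [ 3.1693 -1.1936  0.1862] twist -0.0623 | at [ 0.4913 -0.0481  0.2969] toolyaw 2.995 t 12.6 tilt [ 0.0041 -0.0014 -1.    ]
```

```bash
python3 -m creep '[[0.2,-0.08,0,-0.02],[0.45,-0.18,0,-0.04],[0.7,-0.28,0,-0.062],[0.9,-0.36,0,-0.062],[1,-0.4,0,-0.062],[1,-0.4,0,-0.062]]'
python3 - <<'E'
from h import *
import cv2
cv2.imwrite("pics/w5.png",robot.get_image("wrist"))
go(mat(.052,-.036),.279,MY+np.pi)
E
```

```text
t: 13.2
tool_pos: [0.5155, -0.1534, 0.2933]
orientation: [2.194, -2.248, -0.001]
ft_force: [-0.1, 0.7, -1.5]
gripper_width: 0.046
shift [ 2.2544 -0.532   0.1419] twist -0.0007 | at [ 0.5153 -0.1525  0.2934] toolyaw 3.1182 t 13.25 tilt [-0.0006  0.0007 -1.    ]
```

View pics/w5.png

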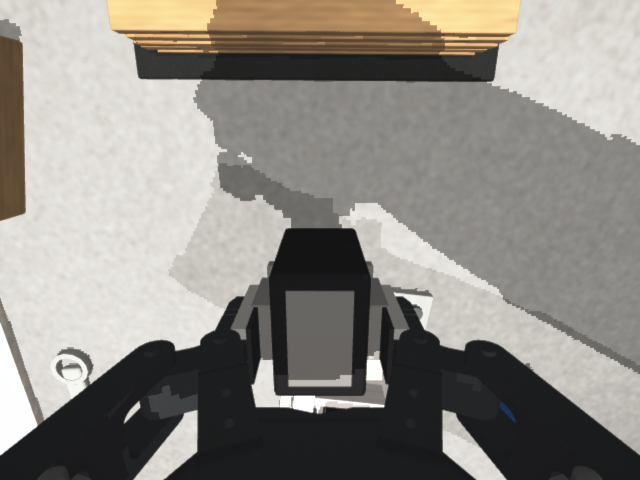

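```bash
python3 - <<'E'
from h import *
c=robot.get_calibration("wrist")
w=ray("wrist",[(138,79),(495,79)],.004,c);print(w,np.linalg.norm(w[0]-w[1]),"mat centre est",w.mean(0)[:2]-np.array([0.0,.085]))
for z in(.05,.054,.058,.062):
    w=ray("wrist",[(112,33),(517,33)],z,c);print(z,w,np.linalg.norm(w[0]-w[1]))
print(mat(-.12,.085),mat(.12,.085),mat(-.105,.07),mat(.105,.07))
E
python3 -m creep '[[0.2,-0.05,0.05,0],[0.4,-0.1,0.1,0],[0.6,-0.15,0.14,0],[0.8,-0.2,0.14,0],[1,-0.24,0.14,0],[1,-0.24,0.14,0]]'
```

```text
[[ 0.6351 -0.2572  0.004 ]
 [ 0.3966 -0.2519  0.004 ]] 0.23858610075954337 mat centre est [ 0.5158 -0.3396]
0.05 [[ 0.6235 -0.2745  0.05  ]
 [ 0.4087 -0.2698  0.05  ]] 0.2148162896252689
0.054 [[ 0.6214 -0.2736  0.054 ]
 [ 0.4107 -0.2689  0.054 ]] 0.21076446325346881
0.058 [[ 0.6194 -0.2727  0.058 ]
 [ 0.4127 -0.2681  0.058 ]] 0.2067126368816687
0.062 [[ 0.6173 -0.2718  0.062 ]
 [ 0.4147 -0.2673  0.062 ]] 0.20266081050986862
[ 0.3939 -0.2544] [ 0.6338 -0.2597] [ 0.4086 -0.2697] [ 0.6185 -0.2743]
t: 13.85
tool_pos: [0.5373, -0.2538, 0.2796]
orientation: [2.195, -2.247, 0.0]
ft_force: [0.5, 0.7, -0.6]
gripper_width: 0.0456
```

```bash
sed -i 's/^M0=.*/M0=np.array([.514,-.341]);MY=-.022/' h.py; python3 -m creep '[[0.2,-0.05,0.02,0],[0.4,-0.1,0.04,0],[0.6,-0.15,0.04,0],[0.8,-0.2,0.04,0],[1,-0.24,0.04,0],[1,-0.24,0.04,0]]'
python3 - <<'E'
from h import *
go(mat(.052,-.036),.272,MY+np.pi)
E
```

```text
t: 14.45
tool_pos: [0.5591, -0.354, 0.2755]
orientation: [2.195, -2.247, -0.0]
ft_force: [0.1, 1.1, -0.9]
gripper_width: 0.0459
shift [ 0.2396 -0.0665  0.0355] twist -0.0006 | at [ 0.5591 -0.354   0.2755] toolyaw 3.1183 t 14.45 tilt [-0.  0. -1.]
```

```bash
python3 -m creep '[[0.12,-0.03,0.02,0],[0.24,-0.06,0.03,0],[0.24,-0.06,0.03,0],[0.24,-0.06,0.03,0]]'; python3 -m creep '[[0,0,0.03,0],[0,0,0.06,0],[0,0,0.09,0],[0,0,0.09,0],[0,0,0.09,0]]'; python3 -m creep '[[0,0,0.02,0],[0,0,0.03,0],[0,0,0.03,0],[0,0,0.03,0]]'
```

```text
t: 14.85
tool_pos: [0.5644, -0.377, 0.2725]
orientation: [-2.196, 2.246, 0.001]
ft_force: [0.0, 0.6, -1.1]
gripper_width: 0.0457
t: 15.35
tool_pos: [0.5643, -0.3776, 0.2635]
orientation: [-2.196, 2.246, 0.0]
ft_force: [0.4, 1.0, -0.5]
gripper_width: 0.0458
t: 15.75
tool_pos: [0.5645, -0.3778, 0.262]
orientation: [-2.196, 2.246, -0.002]
ft_force: [-3.4, 2.0, 7.5]
gripper_width: 0.0459
```

Contact felt: 7.5 N upward at TCP z 0.262. I'll release.

```bash
python3 -m creep '[[0,0,0,0],[0,0,0,0],[0,0,0,0],[0,0,0,0],[0,0,0,0]]' 0; python3 -m creep '[[0,0,-0.2,0],[0,0,-0.5,0],[0,0,-0.9,0],[0,0,-1,0],[0,0,-1,0]]'
python3 - <<'E'
from h import *
import cv2
cv2.imwrite("pics/w6.png",robot.get_image("wrist"))
cv2.imwrite("pics/sc6.png",cv2.resize(robot.get_image("scene")[225:395,110:330],None,fx=3,fy=3))
go(nest(0,-.031),.21,YAW+np.pi)
E
```

```text
t: 16.25
tool_pos: [0.5644, -0.3778, 0.2606]
orientation: [-2.196, 2.246, 0.0]
ft_force: [0.5, -0.5, -0.6]
gripper_width: 0.0854
t: 16.75
tool_pos: [0.5648, -0.3782, 0.3632]
orientation: [-2.196, 2.246, -0.007]
ft_force: [-0.0, -1.1, -0.8]
gripper_width: 0.0859
shift [-3.9096  0.727   1.4981] twist 0.0627 | at [ 0.5643 -0.3777  0.3594] toolyaw 3.119 t 16.85 tilt [-0.0008  0.0009 -1.    ]
```

View pics/w6.png

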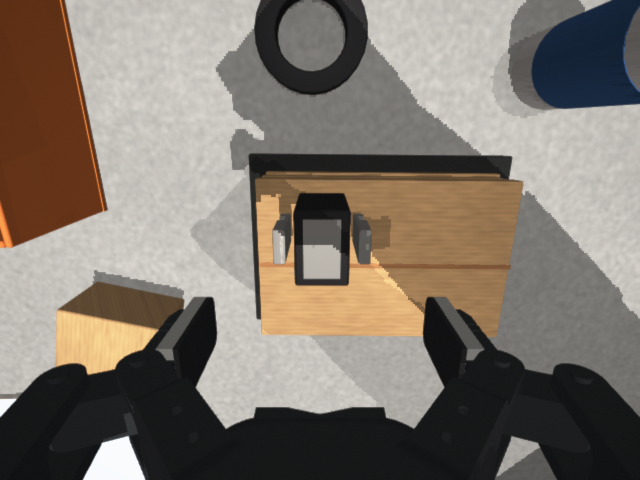

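View pics/sc6.png

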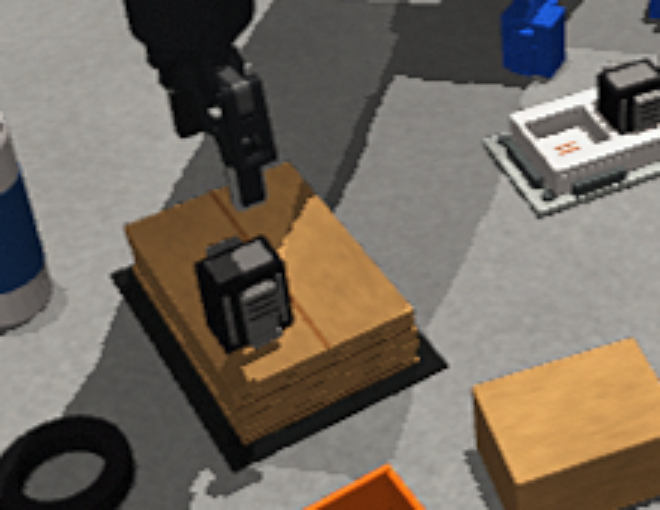

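Module 1 stands upright on the pile at (321,240). Next is the module at pocket y = -31 mm.

```bash
python3 - <<'E'
from h import *
c=robot.get_calibration("wrist");p=ray("wrist",[(322,250)],.115,c)[0][:2]-M0
k,s=np.cos(MY),np.sin(MY);print("in mat",k*p[0]+s*p[1],-s*p[0]+k*p[1])
E
python3 -m creep '[[-0.3,0.05,0,0.02],[-0.7,0.12,0,0.04],[-1,0.18,0,0.063],[-1,0.18,0,0.063]]';python3 -m creep '[[-0.3,0,0,0],[-0.7,0,0,0],[-1,0,0,0],[-1,0,0,0]]';python3 -m creep '[[-0.3,0,0,0],[-0.7,0,0,0],[-1,0,0,0],[-1,0,0,0]]'
python3 - <<'E'
from h import *
go(nest(0,-.031),.285,YAW+np.pi)
E
```

```text
in mat 0.0503049107748717 -0.03242642826212456
t: 17.25
tool_pos: [0.5481, -0.2738, 0.3587]
orientation: [2.052, -2.379, -0.006]
ft_force: [0.9, 0.6, -0.1]
gripper_width: 0.0856
t: 17.65
tool_pos: [0.5636, -0.1757, 0.359]
orientation: [2.054, -2.377, -0.004]
ft_force: [0.5, -0.4, 0.1]
gripper_width: 0.0854
t: 18.05
tool_pos: [0.5784, -0.0774, 0.3592]
orientation: [2.054, -2.377, -0.003]
ft_force: [-0.0, -0.9, -0.3]
gripper_width: 0.0859
shift [-0.7999  0.9048  0.745 ] twist 0.0013 | at [ 0.5784 -0.0774  0.3592] toolyaw 2.9962 t 18.05 tilt [-0.0017  0.0013 -1.    ]
```

```bash
python3 -m creep '[[-0.25,0.3,0.1,0],[-0.5,0.6,0.2,0],[-0.8,0.91,0.3,0],[-0.8,0.91,0.5,0],[-0.8,0.91,0.7,0],[-0.8,0.91,0.7,0],[-0.8,0.91,0.7,0]]'
python3 - <<'E'
from h import *
import cv2
cv2.imwrite("pics/w7.png",robot.get_image("wrist"))
go(nest(-.0005,-.031),.213,YAW+np.pi)
E
```

```text
t: 18.75
tool_pos: [0.5, 0.0122, 0.2903]
orientation: [2.049, -2.38, -0.002]
ft_force: [0.3, -0.4, 0.5]
gripper_width: 0.0854
shift [-0.0273  0.0096  0.7811] twist -0.0007 | at [0.5004 0.0122 0.2911] toolyaw 2.9921 t 18.8 tilt [ 0.     -0.0001 -1.    ]
```

View pics/w7.png

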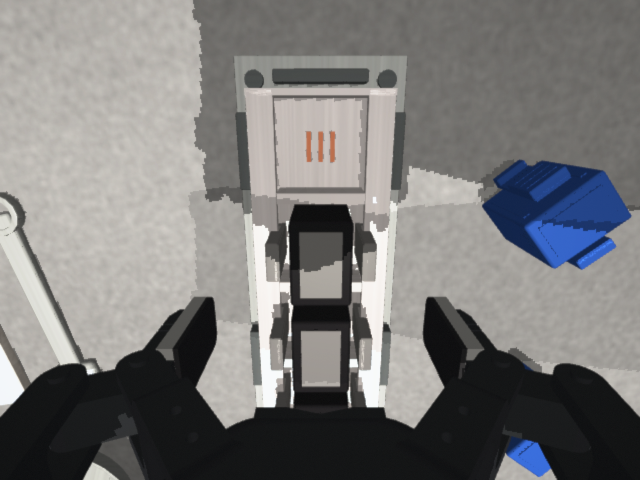

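Module centred at (321,268). I'll descend and pinch, then ease up.

```bash
python3 -m creep '[[-0.01,0,0.3,0],[-0.02,0.01,0.6,0],[-0.03,0.01,0.75,0],[-0.03,0.01,0.77,0],[-0.03,0.01,0.77,0]]'; python3 -m creep '[[0,0,0,0],[0,0,0,0],[0,0,0,0],[0,0,-0.02,0],[0,0,-0.04,0],[0,0,-0.04,0],[0,0,-0.04,0]]' 255 50; python3 -m creep '[[0,0,-0.05,0],[0,0,-0.1,0],[0,0,-0.2,0],[0,0,-0.2,0]]' - 60; python3 -m creep '[[0,0,-0.2,0],[0,0,-0.4,0],[0,0,-0.6,0],[0,0,-0.6,0]]'
python3 - <<'E'
from h import *
import cv2
cv2.imwrite("pics/w8.png",robot.get_image("wrist"))
go(mat(-.052,-.036),.283,MY+np.pi)
E
```

```text
t: 19.3
tool_pos: [0.5, 0.0159, 0.2146]
orientation: [-2.05, 2.38, -0.001]
ft_force: [-0.3, -0.5, 0.5]
gripper_width: 0.0856
t: 20.0
tool_pos: [0.4995, 0.0161, 0.2176]
orientation: [-2.05, 2.38, 0.0]
ft_force: [-0.5, -0.5, -0.9]
gripper_width: 0.0467
t: 20.4
tool_pos: [0.5002, 0.016, 0.2395]
orientation: [-2.049, 2.379, -0.003]
ft_force: [0.5, -0.4, -1.0]
gripper_width: 0.0459
t: 20.8
tool_pos: [0.5005, 0.0159, 0.3006]
orientation: [-2.049, 2.378, -0.006]
ft_force: [0.0, -0.3, -1.2]
gripper_width: 0.0455
shift [ 3.9327 -0.1959  0.1585] twist -0.0633 | at [0.5001 0.016  0.2988] toolyaw 2.9929 t 20.85 tilt [ 0.0025 -0.0004 -1.    ]
```

View pics/w8.png

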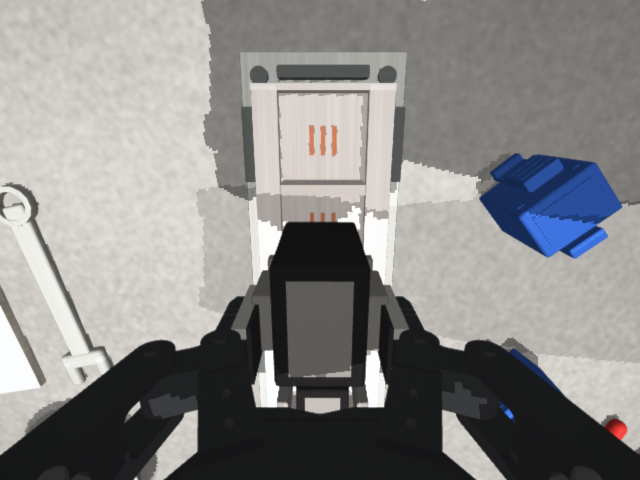

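```bash
python3 -m creep '[[0.25,-0.03,0,-0.02],[0.5,-0.05,0,-0.04],[0.8,-0.05,0.05,-0.063],[1,-0.05,0.08,-0.063],[1,-0.05,0.08,-0.063]]'; python3 -m creep '[[0.25,0.05,0,0],[0.5,0.07,0,0],[0.75,0.12,0.04,0],[1,0.17,0.08,0],[1,0.17,0.08,0]]'
python3 - <<'E'
from h import *
go(mat(-.052,-.036),.280,MY+np.pi)
E
```

```text
t: 21.35
tool_pos: [0.4889, -0.0852, 0.2877]
orientation: [2.192, -2.249, -0.003]
ft_force: [0.7, 0.2, -0.4]
gripper_width: 0.0455
t: 21.85
tool_pos: [0.4698, -0.1845, 0.2802]
orientation: [2.193, -2.249, -0.002]
ft_force: [-0.2, 0.3, -2.0]
gripper_width: 0.0458
shift [1.9152 0.0378 0.0007] twist -0.0015 | at [ 0.4698 -0.1845  0.2802] toolyaw 3.1166 t 21.85 tilt [-0.0015  0.0006 -1.    ]
```

```bash
python3 -m creep '[[0.2,0.04,0,0],[0.4,0.04,0,0],[0.6,0.04,0,0],[0.8,0.04,0.04,0],[1,0.04,0.04,0],[1,0.04,0.04,0]]'; python3 -m creep '[[0.2,0,0,0],[0.4,0,0,0],[0.6,0,0.03,0],[0.8,0,0.06,0],[0.92,0,0.06,0],[0.92,0,0.06,0],[0.92,0,0.06,0]]'
python3 - <<'E'
from h import *
go(mat(-.052,-.036),.263,MY+np.pi)
E
```

```text
t: 22.45
tool_pos: [0.4643, -0.2837, 0.2768]
orientation: [2.195, -2.248, -0.001]
ft_force: [-0.7, 0.3, -0.5]
gripper_width: 0.046
t: 23.15
tool_pos: [0.4624, -0.374, 0.2715]
orientation: [-2.196, 2.246, 0.001]
ft_force: [-0.7, -0.7, -1.0]
gripper_width: 0.0456
shift [0.0189 0.011  0.0854] twist -0.0001 | at [ 0.4624 -0.374   0.2715] toolyaw 3.1194 t 23.15 tilt [-0.0002  0.001  -1.    ]
```

```bash
python3 -m creep '[[0.02,0.01,0.02,0],[0.02,0.01,0.04,0],[0.02,0.01,0.06,0],[0.02,0.01,0.06,0],[0.02,0.01,0.06,0]]'; python3 -m creep '[[0,0,0.01,0],[0,0,0.02,0],[0,0,0.02,0],[0,0,0.02,0]]';python3 -m creep '[[0,0,0.01,0],[0,0,0.01,0],[0,0,0.01,0],[0,0,0.01,0]]'
```

```text
t: 23.65
tool_pos: [0.461, -0.3768, 0.2656]
orientation: [-2.196, 2.246, 0.0]
ft_force: [-0.3, 0.3, -0.7]
gripper_width: 0.0456
t: 24.05
tool_pos: [0.4611, -0.377, 0.264]
orientation: [-2.196, 2.246, -0.0]
ft_force: [-1.6, 1.4, 3.0]
gripper_width: 0.0455
t: 24.45
tool_pos: [0.4611, -0.377, 0.2639]
orientation: [2.196, -2.246, 0.001]
ft_force: [-3.9, 4.7, 10.6]
gripper_width: 0.0459
```

Touch felt at TCP z 0.264, so I'll release.

```bash
python3 -m creep '[[0,0,0,0],[0,0,0,0],[0,0,0,0],[0,0,0,0],[0,0,0,0]]' 0; python3 -m creep '[[0,0,-0.2,0],[0,0,-0.5,0],[0,0,-0.9,0],[0,0,-1,0],[0,0,-1,0]]'
python3 - <<'E'
from h import *
import cv2
cv2.imwrite("pics/w9.png",robot.get_image("wrist"))
go(nest(-.0005,.031),.215,YAW+np.pi)
E
```

```text
t: 24.95
tool_pos: [0.461, -0.377, 0.2626]
orientation: [-2.196, 2.246, 0.0]
ft_force: [0.0, -0.2, -0.9]
gripper_width: 0.0855
t: 25.45
tool_pos: [0.4614, -0.3774, 0.3649]
orientation: [2.196, -2.246, 0.006]
ft_force: [0.7, -0.6, 0.2]
gripper_width: 0.0854
shift [-4.5452 -0.3746  1.475 ] twist 0.0627 | at [ 0.4612 -0.3771  0.3628] toolyaw 3.119 t 25.5 tilt [ 0.0007 -0.0007 -1.    ]
```

View pics/w9.png

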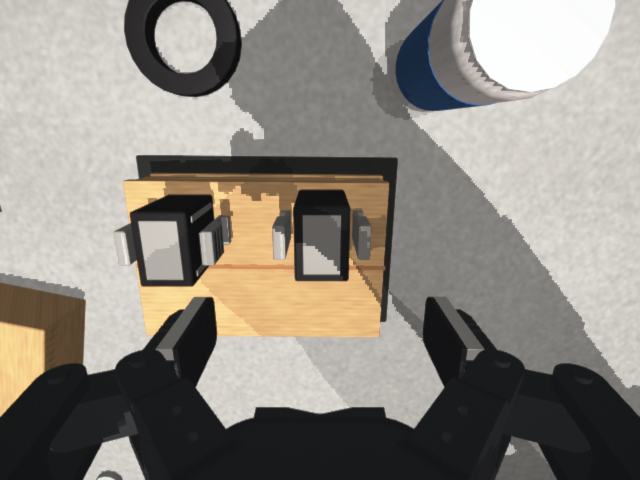

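Both stand side by side, at (165,245) and (321,240). Next is pocket y = +31 mm.

```bash
python3 -m creep '[[-0.3,0,0,0.02],[-0.7,0,0,0.04],[-1,0,0,0.063],[-1,0,0,0.063]]';python3 -m creep '[[-0.3,0,0,0],[-0.7,0,0,0],[-1,0,0,0],[-1,0,0,0]]';python3 -m creep '[[-0.3,0,0,0],[-0.7,0,0,0],[-1,0,0,0],[-1,0,0,0]]';python3 -m creep '[[-0.3,0,0,0],[-0.7,0,0,0],[-1,0,0,0],[-1,0,0,0]]'
python3 - <<'E'
from h import *
go(nest(-.0005,.031),.29,YAW+np.pi)
E
```

```text
t: 25.9
tool_pos: [0.4632, -0.2738, 0.3608]
orientation: [-2.052, 2.378, 0.005]
ft_force: [-0.4, -0.1, 0.2]
gripper_width: 0.0855
t: 26.3
tool_pos: [0.4782, -0.1757, 0.3611]
orientation: [-2.054, 2.377, 0.004]
ft_force: [0.5, 0.1, -0.1]
gripper_width: 0.0851
t: 26.7
tool_pos: [0.4931, -0.0773, 0.3614]
orientation: [2.054, -2.377, -0.003]
ft_force: [0.0, -0.7, -0.1]
gripper_width: 0.0852
t: 27.1
tool_pos: [0.508, 0.0212, 0.3615]
orientation: [2.053, -2.377, -0.002]
ft_force: [0.2, -1.0, 1.0]
gripper_width: 0.0856
shift [-0.5463  0.0697  0.7154] twist 0.0011 | at [0.508  0.0212 0.3615] toolyaw 2.9958 t 27.1 tilt [-0.0013  0.0008 -1.    ]
```

```bash
python3 -m creep '[[-0.25,0.03,0.1,0],[-0.55,0.07,0.3,0.001],[-0.55,0.07,0.6,0.001],[-0.55,0.07,0.7,0.001],[-0.55,0.07,0.7,0.001]]'
python3 - <<'E'
from h import *
import cv2
cv2.imwrite("pics/w10.png",robot.get_image("wrist"))
go(nest(-.0005,.031),.215,YAW+np.pi)
E
```

```text
t: 27.6
tool_pos: [0.5084, 0.074, 0.2906]
orientation: [2.045, -2.381, -0.004]
ft_force: [-0.3, 0.4, -0.5]
gripper_width: 0.0854
shift [-0.0235  0.0019  0.7727] twist -0.0019 | at [0.5089 0.074  0.2923] toolyaw 2.9897 t 27.65 tilt [-0.0015 -0.     -1.    ]
```

View pics/w10.png

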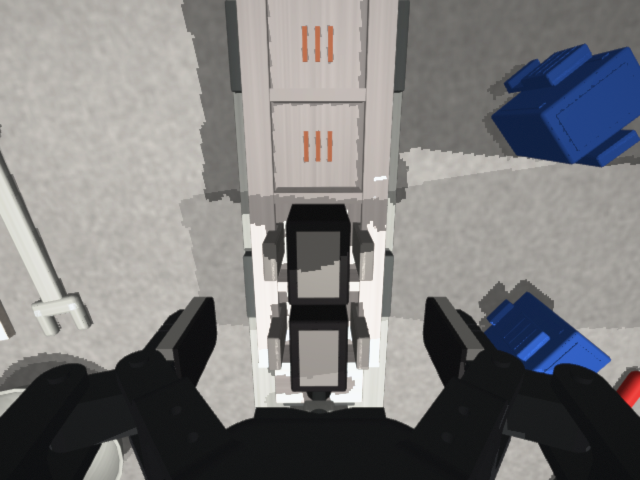

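```bash
python3 -m creep '[[-0.01,0,0.3,-0.001],[-0.02,0,0.6,-0.002],[-0.025,0,0.75,-0.002],[-0.025,0,0.77,-0.002],[-0.025,0,0.77,-0.002]]'; python3 -m creep '[[0,0,0,0],[0,0,0,0],[0,0,0,0],[0,0,-0.02,0],[0,0,-0.04,0],[0,0,-0.04,0],[0,0,-0.04,0]]' 255 50; python3 -m creep '[[0,0,-0.05,0],[0,0,-0.1,0],[0,0,-0.2,0],[0,0,-0.2,0]]' - 60; python3 -m creep '[[0,0,-0.2,0],[0,0,-0.4,0],[0,0,-0.6,0],[0,0,-0.6,0]]'
python3 - <<'E'
from h import *
import cv2
cv2.imwrite("pics/w11.png",robot.get_image("wrist"))
go(mat(.052,.036),.283,MY+np.pi)
E
```

```text
t: 28.15
tool_pos: [0.5098, 0.0772, 0.2168]
orientation: [-2.052, 2.378, -0.001]
ft_force: [-0.2, -0.9, -0.5]
gripper_width: 0.0851
t: 28.85
tool_pos: [0.5094, 0.0776, 0.2197]
orientation: [-2.053, 2.378, -0.0]
ft_force: [-0.3, -0.2, 2.7]
gripper_width: 0.0466
t: 29.25
tool_pos: [0.5099, 0.0776, 0.2415]
orientation: [-2.052, 2.377, -0.003]
ft_force: [-0.5, 0.5, -0.7]
gripper_width: 0.0452
t: 29.65
tool_pos: [0.5102, 0.0776, 0.3026]
orientation: [-2.051, 2.376, -0.005]
ft_force: [0.2, 0.2, -1.0]
gripper_width: 0.0453
shift [ 3.713  -1.1234  0.1797] twist -0.0623 | at [0.5098 0.0776 0.3008] toolyaw 2.995 t 29.7 tilt [ 0.0025 -0.0002 -1.    ]
```

View pics/w11.png

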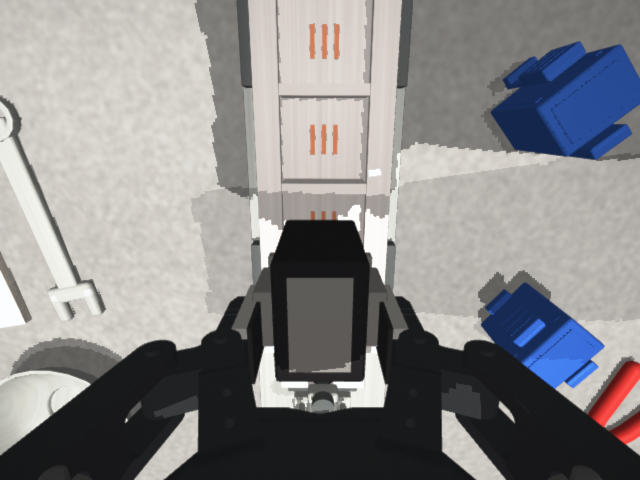

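```bash
python3 -m creep '[[0.25,-0.1,0,-0.02],[0.5,-0.2,0,-0.04],[0.8,-0.3,0.05,-0.062],[1,-0.3,0.06,-0.062],[1,-0.3,0.06,-0.062]]'; python3 -m creep '[[0.25,-0.05,0,0],[0.5,-0.1,0,0],[0.8,-0.15,0.04,0],[1,-0.15,0.06,0],[1,-0.15,0.06,0]]'
python3 - <<'E'
from h import *
go(mat(.052,.036),.283,MY+np.pi)
E
```

```text
t: 30.2
tool_pos: [0.5239, -0.0276, 0.2918]
orientation: [2.192, -2.248, -0.003]
ft_force: [0.3, 0.5, -0.8]
gripper_width: 0.0449
t: 30.7
tool_pos: [0.5369, -0.1273, 0.2862]
orientation: [2.193, -2.248, -0.002]
ft_force: [0.0, 0.2, -1.8]
gripper_width: 0.0453
shift [ 1.7806 -0.3437  0.0304] twist -0.0014 | at [ 0.5369 -0.1273  0.2862] toolyaw 3.1168 t 30.7 tilt [-0.0015  0.0005 -1.    ]
```

```bash
python3 -m creep '[[0.25,-0.1,0,0],[0.5,-0.2,0,0],[0.75,-0.3,0,0],[0.9,-0.33,0.03,0],[0.9,-0.33,0.03,0],[0.9,-0.33,0.03,0]]'; python3 -m creep '[[0.2,0,0.02,0],[0.4,-0.01,0.04,0],[0.6,-0.01,0.06,0],[0.8,-0.01,0.08,0],[0.88,-0.01,0.1,0],[0.88,-0.01,0.1,0],[0.88,-0.01,0.1,0]]'
python3 - <<'E'
from h import *
go(mat(.052,.036),.264,MY+np.pi)
E
```

```text
t: 31.3
tool_pos: [0.5678, -0.2157, 0.284]
orientation: [-2.196, 2.246, 0.003]
ft_force: [-0.4, 0.0, -1.6]
gripper_width: 0.045
t: 32.0
tool_pos: [0.567, -0.3046, 0.2744]
orientation: [-2.196, 2.247, 0.001]
ft_force: [-0.6, -0.0, -0.9]
gripper_width: 0.0452
shift [0.0154 0.0018 0.1044] twist -0.0005 | at [ 0.567  -0.3046  0.2744] toolyaw 3.1187 t 32.0 tilt [-0.0004  0.0008 -1.    ]
```

```bash
python3 -m creep '[[0,0,0.03,0],[0,0,0.06,0],[0,0,0.06,0],[0,0,0.06,0]]'; python3 -m creep '[[0,0,0.01,0],[0,0,0.02,0],[0,0,0.02,0],[0,0,0.02,0]]';python3 -m creep '[[0,0,0.01,0],[0,0,0.01,0],[0,0,0.01,0],[0,0,0.01,0]]'
```

```text
t: 32.4
tool_pos: [0.5671, -0.3043, 0.2685]
orientation: [-2.197, 2.246, 0.0]
ft_force: [-0.2, -0.2, -0.7]
gripper_width: 0.0451
t: 32.8
tool_pos: [0.5671, -0.3047, 0.2667]
orientation: [-2.196, 2.246, -0.0]
ft_force: [-0.1, 0.3, -0.8]
gripper_width: 0.0449
t: 33.2
tool_pos: [0.5671, -0.3048, 0.2662]
orientation: [-2.196, 2.246, -0.001]
ft_force: [-1.9, 1.4, 5.3]
gripper_width: 0.0453
```

Touch at 5.3 N, so I'll release.

```bash
python3 -m creep '[[0,0,0.01,0],[0,0,0.01,0],[0,0,0.01,0],[0,0,0.01,0],[0,0,0.01,0]]' 0; python3 -m creep '[[0,0,-0.2,0],[0,0,-0.5,0],[0,0,-0.9,0],[0,0,-1,0],[0,0,-1,0]]'
python3 - <<'E'
from h import *
import cv2
cv2.imwrite("pics/w12.png",robot.get_image("wrist"))
go(nest(-.0005,.093),.36,YAW+np.pi)
E
```

```text
t: 33.7
tool_pos: [0.5671, -0.3047, 0.2646]
orientation: [-2.196, 2.246, 0.0]
ft_force: [0.3, -0.0, -0.0]
gripper_width: 0.0851
t: 34.2
tool_pos: [0.5676, -0.3051, 0.3671]
orientation: [-2.196, 2.246, -0.006]
ft_force: [-0.4, -0.0, -0.8]
gripper_width: 0.0855
shift [-4.413   0.5914  0.0456] twist 0.0627 | at [ 0.5673 -0.3049  0.3649] toolyaw 3.119 t 34.25 tilt [ 0.0009 -0.0006 -1.    ]
```

View pics/w12.png

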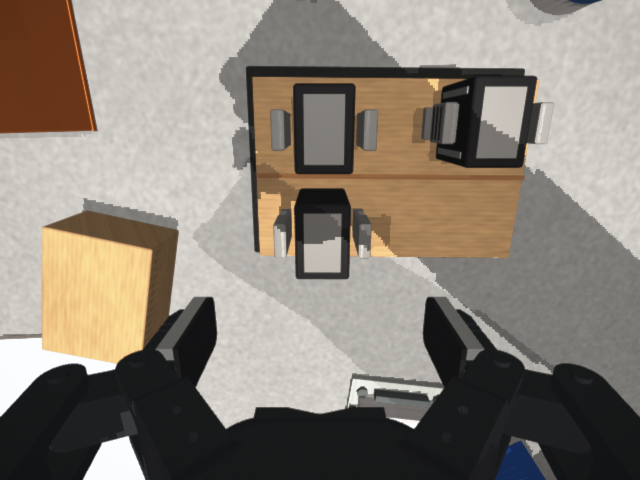

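Three are standing. Next is the last module, beside the clamp. I'll keep the gripper clear of the bar (y ≥ 0.167 in the nest frame).

```bash
python3 -m creep '[[-0.3,0.1,0,0.02],[-0.7,0.2,0,0.04],[-1,0.2,0,0.063],[-1,0.2,0,0.063]]';python3 -m creep '[[-0.3,0,0,0],[-0.7,0,0,0],[-1,0,0,0],[-1,0,0,0]]';python3 -m creep '[[-0.3,0.1,0,0],[-0.7,0.3,0,0],[-1,0.4,0,0],[-1,0.4,0,0]]';python3 -m creep '[[-0.3,0.2,0,0],[-0.7,0.5,0,0],[-1,0.5,0,0],[-1,0.5,0,0]]'
python3 - <<'E'
from h import *
go(nest(-.0005,.093),.29,YAW+np.pi)
E
```

```text
t: 34.65
tool_pos: [0.549, -0.201, 0.3628]
orientation: [2.052, -2.378, -0.005]
ft_force: [0.8, -0.2, 0.4]
gripper_width: 0.0852
t: 35.05
tool_pos: [0.5643, -0.1028, 0.363]
orientation: [2.055, -2.376, -0.004]
ft_force: [-0.9, 0.1, 0.7]
gripper_width: 0.0854
t: 35.45
tool_pos: [0.5387, 0.0015, 0.3635]
orientation: [2.054, -2.377, -0.003]
ft_force: [1.3, -0.7, 0.3]
gripper_width: 0.0854
t: 35.85
tool_pos: [0.5047, 0.1073, 0.3636]
orientation: [2.053, -2.377, -0.001]
ft_force: [0.9, -0.0, -0.5]
gripper_width: 0.0857
shift [-0.3198 -0.0896  0.7364] twist 0.0011 | at [0.5047 0.1073 0.3636] toolyaw 2.9957 t 35.85 tilt [-0.0008  0.0005 -1.    ]
```

```bash
python3 -m creep '[[-0.2,-0.05,0.1,0],[-0.32,-0.09,0.3,0.001],[-0.32,-0.09,0.6,0.001],[-0.32,-0.09,0.72,0.001],[-0.32,-0.09,0.72,0.001]]'
python3 - <<'E'
from h import *
import cv2
cv2.imwrite("pics/w13.png",robot.get_image("wrist"))
cv2.imwrite("pics/sc13.png",cv2.resize(robot.get_image("scene")[130:310,230:450],None,fx=3,fy=3))
go(nest(-.0005,.093),.215,YAW+np.pi)
E
```

```text
t: 36.35
tool_pos: [0.5179, 0.1349, 0.2902]
orientation: [2.045, -2.381, -0.004]
ft_force: [0.5, 0.1, 0.3]
gripper_width: 0.0855
shift [-0.0233  0.0099  0.7825] twist -0.0018 | at [0.5187 0.1352 0.2933] toolyaw 2.9901 t 36.45 tilt [ 0.0002 -0.0001 -1.    ]
```

View pics/w13.png

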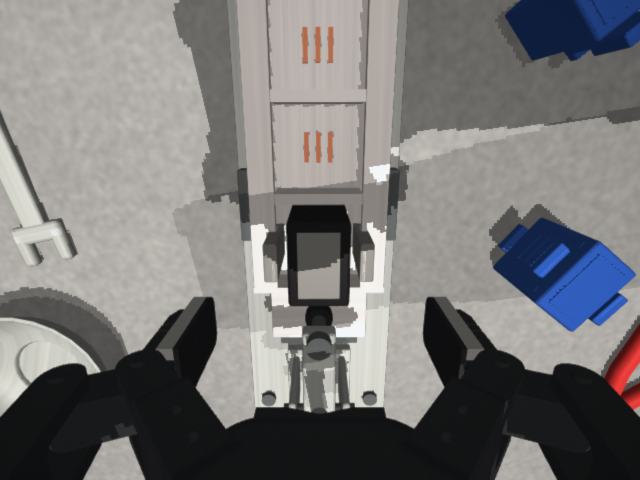

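View pics/sc13.png

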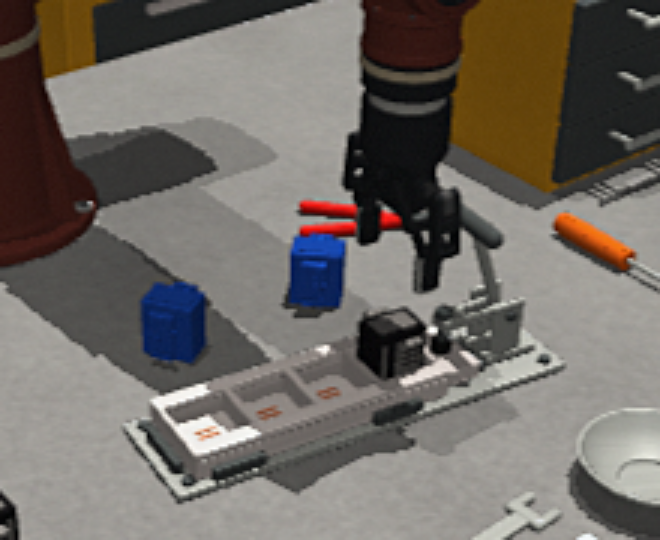

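```bash
python3 -m creep '[[-0.01,0,0.15,-0.001],[-0.02,0.01,0.3,-0.002],[-0.02,0.01,0.4,-0.002],[-0.02,0.01,0.4,-0.002]]';python3 -m creep '[[0,0,0.15,0],[0,0,0.3,0],[0,0,0.37,0],[0,0,0.37,0],[0,0,0.37,0]]'; python3 -m creep '[[0,0,0,0],[0,0,0,0],[0,0,0,0],[0,0,-0.02,0],[0,0,-0.04,0],[0,0,-0.04,0],[0,0,-0.04,0]]' 255 50; python3 -m creep '[[0,0,-0.05,0],[0,0,-0.1,0],[0,0,-0.2,0],[0,0,-0.2,0]]' - 60; python3 -m creep '[[0,0,-0.2,0],[0,0,-0.4,0],[0,0,-0.6,0],[0,0,-0.6,0]]'
python3 - <<'E'
from h import *
import cv2
cv2.imwrite("pics/w14.png",robot.get_image("wrist"))
go(mat(-.052,.036),.287,MY+np.pi)
E
```

```text
t: 36.85
tool_pos: [0.5168, 0.1382, 0.2505]
orientation: [2.052, -2.376, -0.003]
ft_force: [-0.2, 0.1, -0.5]
gripper_width: 0.0854
t: 37.35
tool_pos: [0.5177, 0.1382, 0.2157]
orientation: [2.053, -2.378, -0.0]
ft_force: [-0.0, -0.7, 1.0]
gripper_width: 0.0858
t: 38.05
tool_pos: [0.5176, 0.1382, 0.2194]
orientation: [2.053, -2.378, -0.0]
ft_force: [-0.5, 0.6, -1.3]
gripper_width: 0.0467
t: 38.45
tool_pos: [0.5184, 0.1382, 0.2417]
orientation: [-2.051, 2.377, -0.003]
ft_force: [0.2, 0.6, -2.0]
gripper_width: 0.0453
t: 38.85
tool_pos: [0.5187, 0.1382, 0.3027]
orientation: [-2.05, 2.375, -0.005]
ft_force: [0.4, 1.1, -1.3]
gripper_width: 0.0455
shift [ 4.4542 -0.0965  0.136 ] twist -0.0623 | at [0.5183 0.1382 0.3008] toolyaw 2.995 t 38.9 tilt [ 0.0027  0.0001 -1.    ]
```

View pics/w14.png

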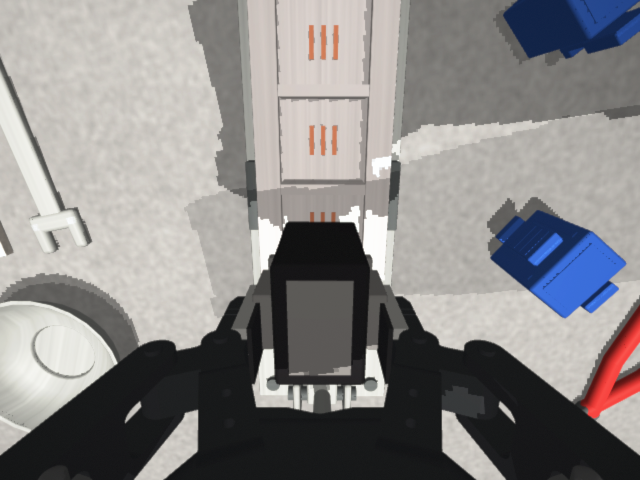

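```bash
python3 -m creep '[[0.3,0,0,0],[0.65,0,0,0],[0.9,0,0,0],[1,0,0,0],[1,0,0,0]]';python3 -m creep '[[0.25,0,0,-0.02],[0.5,0,0,-0.04],[0.8,0,0.05,-0.062],[1,0,0.06,-0.062],[1,0,0.06,-0.062]]'; 
python3 - <<'E'
from h import *
go(mat(-.052,.036),.285,MY+np.pi)
E
```

```text
t: 39.4
tool_pos: [0.5028, 0.0384, 0.2987]
orientation: [2.05, -2.38, -0.002]
ft_force: [-0.2, -0.4, -1.5]
gripper_width: 0.0454
t: 39.9
tool_pos: [0.4885, -0.0605, 0.2929]
orientation: [2.194, -2.248, -0.001]
ft_force: [0.3, -0.1, -2.2]
gripper_width: 0.0456
shift [2.4395 0.1977 0.0789] twist -0.0011 | at [ 0.4885 -0.0605  0.2929] toolyaw 3.1175 t 39.9 tilt [-0.0007  0.0003 -1.    ]
```

```bash
python3 -m creep '[[0.25,0.05,0.02,0],[0.5,0.1,0.04,0],[0.8,0.15,0.06,0],[1,0.2,0.08,0],[1,0.2,0.08,0]]';python3 -m creep '[[0.2,0,0,0],[0.4,0,0,0],[0.6,0,0.01,0],[0.75,0,0.02,0],[0.75,0,0.02,0],[0.75,0,0.02,0]]'; 
python3 - <<'E'
from h import *
go(mat(-.052,.036),.276,MY+np.pi)
E
```

```text
t: 40.4
tool_pos: [0.4663, -0.1598, 0.2851]
orientation: [2.194, -2.248, -0.001]
ft_force: [-0.5, 0.7, -2.4]
gripper_width: 0.0456
t: 41.0
tool_pos: [0.4648, -0.2333, 0.2834]
orientation: [-2.196, 2.246, 0.002]
ft_force: [0.0, -0.1, -1.1]
gripper_width: 0.0452
shift [0.7056 0.0044 0.0734] twist -0.0001 | at [ 0.4648 -0.2333  0.2834] toolyaw 3.1193 t 41.0 tilt [-0.0003  0.001  -1.    ]
```

```bash
python3 -m creep '[[0.2,0,0.02,0],[0.4,0,0.04,0],[0.6,0,0.06,0],[0.7,0,0.08,0],[0.7,0,0.08,0],[0.7,0,0.08,0]]';python3 -m creep '[[0,0,0.03,0],[0,0,0.06,0],[0,0,0.07,0],[0,0,0.07,0]]';python3 -m creep '[[0,0,0.01,0],[0,0,0.02,0],[0,0,0.02,0],[0,0,0.02,0]]';python3 -m creep '[[0,0,0.005,0],[0,0,0.01,0],[0,0,0.01,0],[0,0,0.01,0]]'
```

```text
t: 41.6
tool_pos: [0.463, -0.3037, 0.2755]
orientation: [-2.196, 2.246, 0.001]
ft_force: [0.8, 1.4, -2.4]
gripper_width: 0.0454
t: 42.0
tool_pos: [0.463, -0.3038, 0.2684]
orientation: [-2.197, 2.246, 0.001]
ft_force: [0.8, -0.3, -2.2]
gripper_width: 0.0453
t: 42.4
tool_pos: [0.463, -0.3042, 0.2667]
orientation: [-2.196, 2.246, 0.0]
ft_force: [-0.8, -0.4, -1.0]
gripper_width: 0.0456
t: 42.8
tool_pos: [0.4629, -0.3042, 0.2657]
orientation: [-2.196, 2.246, 0.0]
ft_force: [0.2, 0.5, -1.8]
gripper_width: 0.0453
```

```bash
python3 -m creep '[[0,0,0.01,0],[0,0,0.01,0],[0,0,0.01,0],[0,0,0.01,0]]';python3 -m creep '[[0,0,0.005,0],[0,0,0.005,0],[0,0,0.005,0],[0,0,0.005,0]]'
```

```text
t: 43.2
tool_pos: [0.463, -0.3042, 0.2654]
orientation: [2.196, -2.246, 0.001]
ft_force: [-2.7, 1.7, 5.8]
gripper_width: 0.0453
t: 43.6
tool_pos: [0.463, -0.3042, 0.2653]
orientation: [2.196, -2.246, 0.001]
ft_force: [-3.8, 2.6, 9.4]
gripper_width: 0.0456
```

Touch felt at about 9 N. I'll release, retreat and inspect.

```bash
python3 -m creep '[[0,0,0,0],[0,0,0,0],[0,0,0,0],[0,0,0,0],[0,0,0,0]]' 0; python3 -m creep '[[0,0,-0.2,0],[0,0,-0.5,0],[0,0,-0.9,0],[0,0,-1,0],[0,0,-1,0]]'; python3 -m creep '[[-0.3,0,-0.3,0],[-0.7,0,-0.5,0],[-1,0,-0.6,0],[-1,0,-0.6,0],[-1,0,-0.6,0]]'
python3 - <<'E'
from h import *
import cv2
cv2.imwrite("pics/w15.png",robot.get_image("wrist"))
cv2.imwrite("pics/sc15.png",cv2.resize(robot.get_image("scene")[190:390,110:440],None,fx=2.4,fy=2.4))
go(nest(0,.05),.44,YAW)
print(robot.get_state()["joint_pos"])
E
```

```text
t: 44.1
tool_pos: [0.463, -0.3042, 0.2642]
orientation: [-2.196, 2.246, -0.0]
ft_force: [-0.3, -0.5, 0.4]
gripper_width: 0.0851
t: 44.6
tool_pos: [0.4634, -0.3046, 0.3663]
orientation: [2.196, -2.246, 0.006]
ft_force: [0.4, -0.1, -0.8]
gripper_width: 0.0852
t: 45.1
tool_pos: [0.4653, -0.2038, 0.4229]
orientation: [2.197, -2.245, -0.002]
ft_force: [-0.0, -1.1, -0.2]
gripper_width: 0.0856
shift [-3.0077 -0.4021 -0.1716] twist -1.5083 | at [ 0.4651 -0.2047  0.4226] toolyaw 3.1186 t 45.2 tilt [-0.0016  0.0012 -1.    ]
[-0.6724 -0.1696 -0.1385  1.6039 -0.0001 -2.2202]
```

View pics/w15.png

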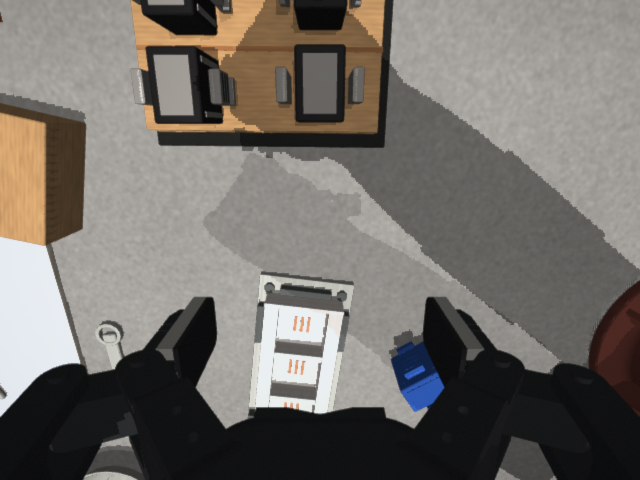

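View pics/sc15.png

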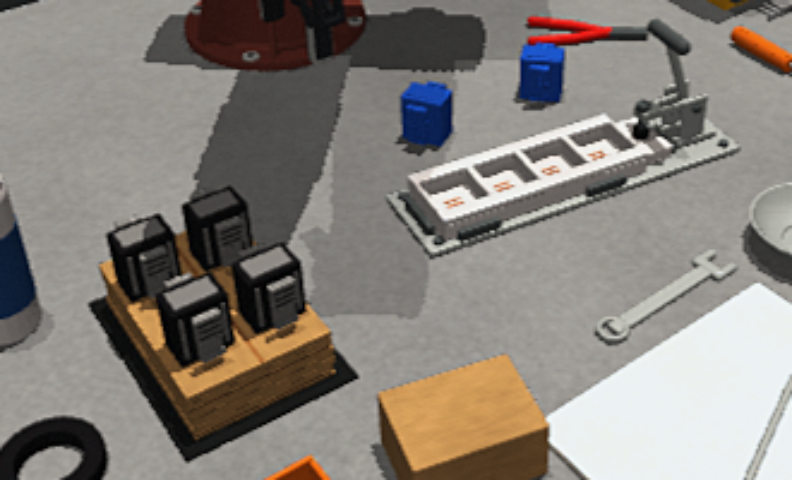

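All four stand separately on the pile and the carrier is empty and seated, with the clamp still closed. Next I'll shut the fingers and push the bar open along +y from the carrier side.

```bash
python3 -m creep '[[-0.3,0,0,0.02],[-0.7,0,0,0.04],[-1,-0.1,0,0.063],[-1,-0.1,0,0.063]]' 255 40;python3 -m creep '[[-0.3,0,0,0],[-0.7,0,0,0],[-1,0,0,0],[-1,0,0,0]]';python3 -m creep '[[-0.3,0,0,0],[-0.7,0,0,0],[-0.8,0,0,0],[-0.8,0,0,0]]'
python3 - <<'E'
from h import *
go(nest(0,.105),.30,YAW+np.pi)
E
```

```text
t: 45.6
tool_pos: [0.4779, -0.1026, 0.4232]
orientation: [-2.051, 2.38, 0.003]
ft_force: [-0.4, -0.6, 0.4]
gripper_width: 0.0283
t: 46.0
tool_pos: [0.4926, -0.0041, 0.4232]
orientation: [2.053, -2.378, -0.003]
ft_force: [0.5, 0.2, 0.7]
gripper_width: -0.0001
t: 46.4
tool_pos: [0.5045, 0.0735, 0.4233]
orientation: [2.051, -2.378, -0.001]
ft_force: [0.5, -0.8, 0.0]
gripper_width: -0.0005
shift [-0.7751 -0.0477  1.233 ] twist 0.0003 | at [0.5045 0.0735 0.4233] toolyaw 2.9943 t 46.4 tilt [-0.0013 -0.0001 -1.    ]
```

```bash
python3 -m creep '[[-0.4,-0.03,0.3,0],[-0.77,-0.05,0.6,0],[-0.77,-0.05,1,0],[-0.77,-0.05,1,0]]';python3 -m creep '[[0,0,0.23,0],[0,0,0.23,0],[0,0,0.23,0]]'
python3 - <<'E'
from h import *
import cv2
go(nest(0,.156),.298,YAW+np.pi)
cv2.imwrite("pics/sc16.png",cv2.resize(robot.get_image("scene")[110:310,260:500],None,fx=3,fy=3))
E
```

```text
t: 46.8
tool_pos: [0.519, 0.1479, 0.3182]
orientation: [2.045, -2.374, -0.009]
ft_force: [-1.3, -0.1, -0.5]
gripper_width: 0.0001
t: 47.1
tool_pos: [0.5209, 0.1477, 0.3028]
orientation: [-2.048, 2.382, -0.001]
ft_force: [0.0, 0.3, 0.1]
gripper_width: -0.0002
shift [-0.5269  0.0089  0.0477] twist -0.0011 | at [0.5209 0.1477 0.3028] toolyaw 2.9914 t 47.1 tilt [ 0.0007 -0.0002 -1.    ]
```

View pics/sc16.png

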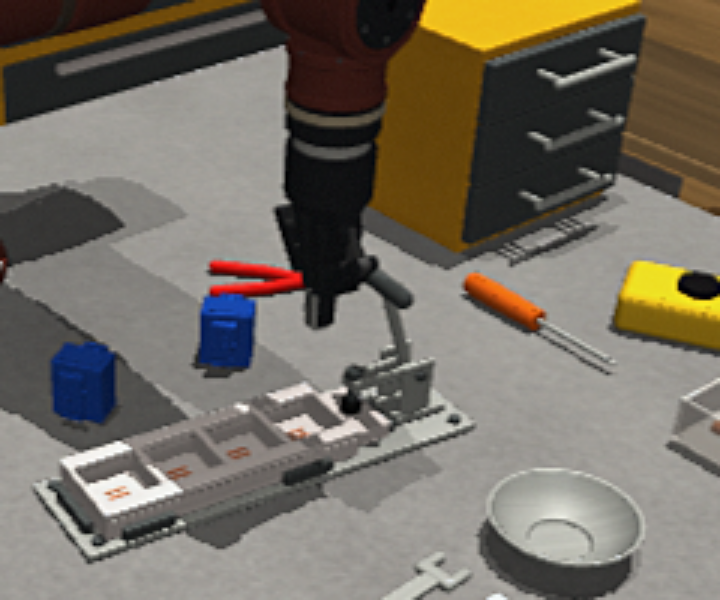

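```bash
python3 -m creep '[[-0.2,0,0.03,0],[-0.35,0,0.05,0],[-0.47,0,0.05,0],[-0.59,0,0.05,0],[-0.71,0,0.05,0],[-0.83,0,0.05,0],[-0.93,0,0.05,0],[-1,0,0.05,0]]';python3 -m creep '[[-0.12,0,0,0],[-0.24,0,0.05,0],[-0.36,0,0.05,0],[-0.48,0,0.1,0],[-0.56,0,0.12,0],[-0.56,0,0.12,0]]'
python3 - <<'E'
from h import *
import cv2
go(nest(0,.262),.288,YAW+np.pi)
cv2.imwrite("pics/sc17.png",cv2.resize(robot.get_image("scene")[110:310,260:500],None,fx=3,fy=3))
E
```

```text
t: 47.95
tool_pos: [0.5353, 0.2489, 0.296]
orientation: [2.051, -2.379, -0.001]
ft_force: [-0.7, 0.0, -0.2]
gripper_width: -0.0
t: 48.55
tool_pos: [0.5434, 0.3026, 0.2841]
orientation: [2.046, -2.377, 0.006]
ft_force: [-5.0, -13.4, 7.0]
gripper_width: -0.0
shift [-0.0211  0.0019 -0.039 ] twist -0.0006 | at [0.5434 0.3026 0.2841] toolyaw 2.9923 t 48.55 tilt [-0.0012 -0.0062 -1.    ]
```

View pics/sc17.png

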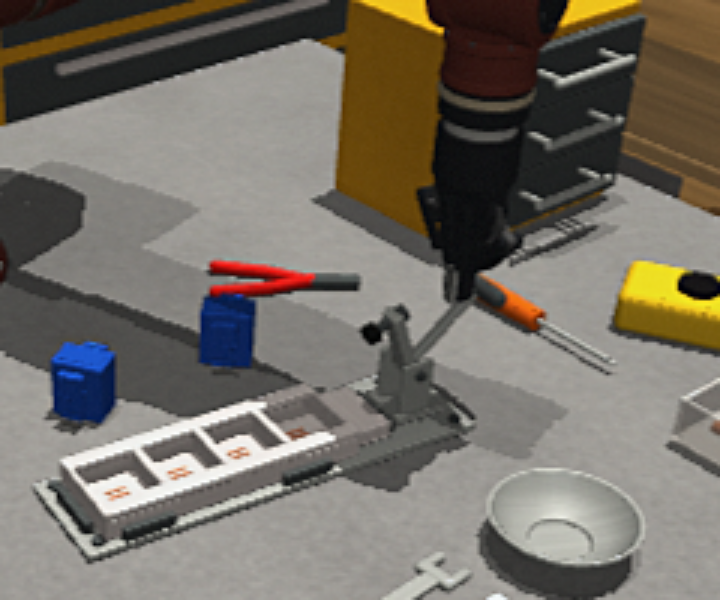

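The clamp is at its open stop: the arm is up and I feel 13 N of resistance. I'll retreat upward and do a final check.

```bash
python3 -m creep '[[0.1,0,0,0],[0.15,0,-0.3,0],[0.15,0,-0.6,0],[0.15,0,-1,0],[0.15,0,-1,0]]'; python3 -m creep '[[0.3,0,-0.2,0],[0.3,0,-0.4,0],[0.3,0,-0.4,0],[0.3,0,-0.4,0],[0.3,0,-0.4,0]]'
python3 - <<'E'
from h import *
import cv2
cv2.imwrite("pics/sc18.png",cv2.resize(robot.get_image("scene")[180:400,100:440],None,fx=2.3,fy=2.3))
cv2.imwrite("pics/top18.png",robot.get_image("top"))
print(proj("top",[np.r_[nest(0,.2866),.119],np.r_[nest(.035,.2866),.119]]))
E
```

```text
t: 49.1
tool_pos: [0.5423, 0.2887, 0.3903]
orientation: [-2.045, 2.374, -0.005]
ft_force: [0.9, 0.1, 1.2]
gripper_width: 0.0004
t: 49.6
tool_pos: [0.5368, 0.259, 0.4228]
orientation: [2.05, -2.379, -0.001]
ft_force: [-0.3, 0.5, -0.5]
gripper_width: -0.0001
[[191.257  241.6649]
 [193.5459 227.6429]]
```

View pics/sc18.png

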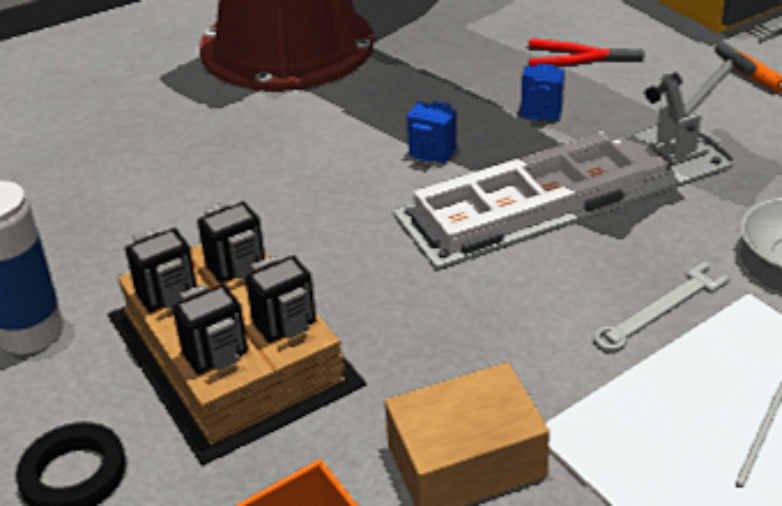

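View pics/top18.png

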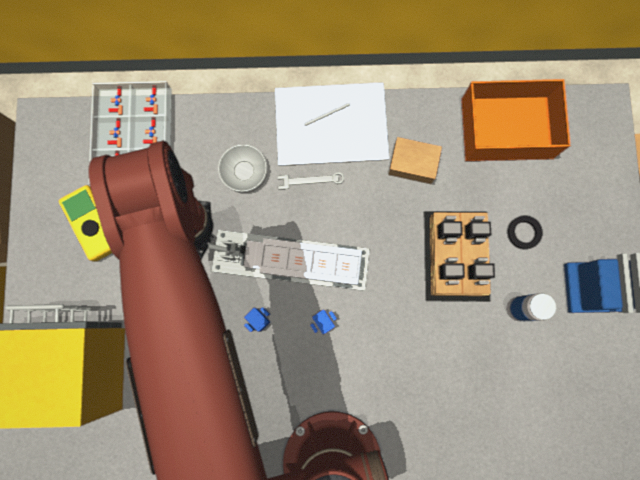

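The bar is at the same scene pixel as at the start, (419,204), so the clamp is fully open. The four modules are separate on the pile, and the bystanders and look-alikes haven't moved.

```bash
python3 -c "
from bench import robot
print(robot.finish_job(), robot.get_state()['t'])"
```

```text
the job is handed in; nothing more can be done
the job is handed in; nothing more can be done
```

I swung the clamp closed, pulled all four modules out by their tabs and set them 2 x 2 on the cartons. I then swung the clamp back open and handed the job in at about 50 s. Handing in gives no verdict.

**Last checks:**
- **Modules:** all four stand upright and apart on the pile. Each was lowered until contact was felt, at 5 to 11 N.
- **Clamp:** the handle bar is back at its starting picture position of about (419, 204), and I felt the open stop at about 13 N.
- **Carrier and bench:** the empty carrier is in its nest. The bystanders in view and the blue look-alikes are where they were. The arm hid the screwdriver and part of the pliers in the last top view; both looked in place in the scene view.

**What did not go as expected:**
- **Cabinet contact:** at the very start the shutting fingers seem to have touched the yellow cabinet's top, and the wrist read about 44 N. That is under the 120 N wrist limit. I took the contact to be by the fingertips, not the gripper body (limit 40 N), but I could not confirm that.
- **Grip width:** the fingers read 45 to 48 mm on the pinched tabs where 52 mm was expected. All four modules still came out cleanly.
- **Pile height:** the cameras gave about 55 mm, while the felt contacts suggest about 60 mm.

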